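# Knock out the lid stay, catch the lid and let it down

### The job

The lid of the small plywood fittings case is propped open by a wooden stay in front. With shut fingers leaning in just under the lid's overhanging front lip, knock the stay over sideways so that the lid drops onto the fingers, then, carrying it from below, let it down gently until it is fully shut, without it dropping or banging, and move clear. Do not take hold of the lid, touch its top panel or lift it further open, and leave the fittings in the case and the things around it alone.

Things in the scene. Friction and masses are not known exactly. Their poses are not given: they have to be found in the camera images.
- case: open-topped plywood box, 140 deep x 200 wide x 80 mm high, fixed to the bench; origin at the centre of its underside, its x axis points from the front (lip and stay side) to the rear (hinge side), y along its width, z up. The hinge line of the lid is the rear top edge, 70 mm behind the origin and 80 mm up. The outside of the front wall is 70 mm in front of the origin
- lid (a joint): opening angle of the lid: 0 is shut, grows as the front lip rises; propped at 0.45 rad at the start (up to 0.01 off). The hinge is free: unsupported, the lid falls shut. About 0.3 kg
- lid_lip (a point): middle of the front lower edge of the lid, 175 mm from the hinge line (so 155 mm high when propped, 81 mm when shut); x axis from the lip to the hinge along the lid. The lid is a 6 mm plywood board 175 x 206 mm; shut, its lip overhangs the front wall by 35 mm, with clear space below it
- lid_panel (a point): centre of the top of the darker raised panel, 140 x 180 x 5 mm, fixed on the upper face of the lid; it ends 30 mm behind the lip. Not to be touched
- stay_top (a point): point on the top of the stay, midway in its width, 11 mm in front of its rear face. The stay is a wooden bar 30 mm deep (front to back), 20 mm wide and reaching 124 mm above its pivot (top 150 mm above the bench); it stands upright in front of the case, under the lid's lip, and its front face stands about 15 mm out in front of the propped lip. It may stand anywhere from 60 mm to the -y side to 40 mm to the +y side of the middle of the case
- stay (a joint): lean of the stay: 0 upright, holding the lid; it pivots freely about a screw low on the front wall (26 mm up, 14 mm in front of the wall), either way, to 1.55 rad = lying flat along the front of the case. Positive leans to the -y side of the case. It comes free with a light sideways push (about 1 N, some 0.25 rad) and then falls over
- knob: brass door knob, 35 mm across and 37 mm high, loose on the floor of the case; origin at the centre of its underside
- padlock: small brass padlock, 59 x 38 x 13 mm, loose on the floor of the case; origin at the centre of its underside
- tape_roll: roll of tape lying flat, 74 mm across, 25 mm high, loose on the bench; origin at the centre of its underside
- spring_clamp: spring clamp lying flat, 100 x 55 x 16 mm, loose on the bench; origin at the centre of its underside
- try_square: try square lying flat, 170 x 100 x 25 mm, loose on the bench; origin at the centre of its underside

How it is judged:
By the outcome, as a careful person would: the job done as asked, in the order asked, and still so for the second after the job is handed in, with the robot touching nothing.
It also fails if it takes over 51 s, if anything falls off the work surface, if the arm or the gripper's body presses on something with over 40 N, if the wrist force passes 120 N, or if a joint passes its speed limit or range.

### The arm

A 7-joint arm with a two-finger parallel gripper is mounted at the origin on the work surface; the furniture and walls round the work are solid. World frame = base frame: x ahead of the robot, y to its left, z up, the work surface at z = 0. Lengths are in m, angles in rad, forces in N, time in s.
With the tool pointing down it reaches from about 0.425 to 0.925 m from the base axis. Payload 6.8 kg.
Tool frame: the origin (TCP) lies on the mounting face of the last link; the fingertips stand 173 mm ahead of it and the grasp point (between the pads) lies 155 mm ahead of it; z points along the fingers, y is the line along which they close (so a half turn about z gives the same grasp; the last joint's range is limited). The gripper opens to 85 mm and grips with 20 to 120 N. Pads are 22 mm wide; open, the fingers measure 114 mm over their backs; the gripper's body (76 mm by 85 mm) begins 54 mm behind the grasp point. The pads swing forward as they close: fully open they stand 13 mm farther back than shut.
Start: joints at [1.008, 0.477, 0.022, 1.555, -0.011, 1.109, -0.083], TCP at [0.297, -0.606, 0.405] pointing down, gripper open.
Joint ranges: [-2.96, 2.96], [-0.34, 2.1], [-1.41, 1.46], [0.24, 2.44], [-1.37, 4.51], [0.17, 1.92], [-2.96, 2.96]. Speed limits (rad/s): [2.39, 2.39, 3.14, 3.14, 3.14, 3.14, 3.14].

### API

Orientations are given as a unit quaternion [w, x, y, z].
In Python, from station import bot gives the robot as it stands. The module is installed in compiled form; this text tells all that it offers.
- The arm moves only by the shell command python3 -m pendant 'ROWS' [FORCE]. ROWS is JSON, a list of rows, each a list of 5 numbers: the finger opening in m, from 0 to 0.0854, then the shift along the tool's x, y, z in m, then the turn about the tool's z in degrees. In form: [[jaw, x, y, z, yaw], ...]. A call has 1 to 12 rows; each row shifts and turns the commanded pose from where the row before left it, along the tool's axes as they then stand; what a row does not reach is not made up. A row lasts 1/12 s, in which the tool goes at most 41.7 mm and 7.16 degrees, less where a joint would pass 70% of its speed; a pose out of reach is approached as far as the arm can. A call with a gripper value outside its range is refused whole. The fingers move at their own pace and stop on an object; FORCE is the grip in N (left out, the last holds). Time passes only in rows, so rows that do not move let the fingers close. It gives the time, the measured TCP pose, the force, the opening and the grip force at its end, in the units of the state.
- bot.get_obs(): the state, without advancing time (a new reading comes with each control period).
- bot.read_camera(name): name is "scene" or "top"; returns (picture, depth): 420x560x3 uint8, blue, green, red; 420x560 float32, m along the optical axis (not along the pixel's ray), 0 where there is no reading.
- bot.camera_model(name): a dict with "intrinsics" (3x3 intrinsics, pixels), "R" (3x3) and "t" (3): a world point X has camera coordinates R X + t. Camera axes: x right, y down, z forward; pixel columns grow to the right and rows downward; lengths in m; the calibration is good to about 2 mm. A picture is of the moment at which its call begins. camera_model takes no time and is no camera call.
- bot.hand_in(): hands the job in; it is judged then, once.
Trained networks look in the newest picture that a camera, given by its name, has taken for a name from the list of things; names that differ only in an ending like _2 or _b are one class to them, and where a whole thing is asked for, a point or a joint stands for the part that bears it (a point fixed in the world has none). Each returns a list of dicts, best first, with "score" (0 to 1); they miss things now and then, are a little off and sometimes report something else, mostly with a low value. They report only what shows in the picture. A call takes as long as a camera call.
- bot.boxes_of(name, camera): "at" ([column, row] in pixels, amid what is visible of it).
- bot.trace(name, camera): "mask" (420x560 bool, what is visible of it) and "at" ([column, row] in pixels, amid what is visible of it).
- bot.pinpoint(name, camera): "at" ([column, row] in pixels: a listed point, or the origin of a listed thing).
The state is a dict: "t": time; "q": joint angles; "joint_vel": joint speeds; "joint_torque": joint torques, N m; "eef_pos": TCP position; "tool_rot": TCP orientation; "contact_force": force on the tool from outside, world axes, zero at the start; "torque": the same for the moment, N m; "gripper_width": opening from 0.0 (shut) to 1.0 (fully open); "grasp_force": force on a finger pad.
Only numpy, scipy, OpenCV 4.12 (cv2) and the standard library are available. Lean on these libraries where they do the work, as an engineer would, in place of code of your own. Each camera call takes 0.05 s, during which the arm holds its last target. There are 200 camera calls.

## Working session

There is one attempt and no reset: what is moved stays moved. The work goes in short steps, Python scripts to look and compute and a shell command to move; the robot and the scene stay as the last step left them, time stands still between calls to the robot, and variables do not carry over. Pictures are saved under pics/ and viewed, at most 10 in all, crops included, and the job is handed in when it is done.

```bash
mkdir -p pics; cat > h.py <<'E'
import numpy as np, cv2
from station import bot
def unproj(cam,uv,d):
    m=bot.camera_model(cam);K=np.array(m["intrinsics"]);R=np.array(m["R"]);t=np.array(m["t"])
    p=np.linalg.inv(K)@np.array([uv[0],uv[1],1.])*d
    return R.T@(p-t)
def dep(D,uv,r=2):
    u,v=int(round(uv[0])),int(round(uv[1]));w=D[max(0,v-r):v+r+1,max(0,u-r):u+r+1];w=w[w>0]
    return float(np.median(w)) if w.size else 0
E
python3 - <<'E'
from h import *
np.set_printoptions(precision=3,suppress=True)
ims=[]
for c in("scene","top"):
    im,D=bot.read_camera(c);np.save(f"pics/{c}D.npy",D);cv2.imwrite(f"pics/{c}0.png",im)
    for n in("case","lid_lip","lid_panel","stay_top"):
        for r in bot.pinpoint(n,c)[:2]:
            d=dep(D,r["at"]);print(c,n,np.array(r["at"]),round(r["score"],2),unproj(c,r["at"],d))
    for n in("lid","stay","tape_roll","spring_clamp","try_square"):
        for r in bot.boxes_of(n,c)[:1]:
            d=dep(D,r["at"]);print(c,"box",n,np.array(r["at"]),round(r["score"],2),unproj(c,r["at"],d))
o=bot.get_obs();print(o["t"],o["eef_pos"],o["tool_rot"],o["gripper_width"])
E
```

```text
scene case [386.6 251.9] 0.7 [0.593 0.259 0.061]
scene case [232.8 254.9] 0.47 [ 0.502 -0.051  0.009]
scene lid_lip [349.  184.4] 0.77 [0.474 0.2   0.155]
scene lid_panel [395.6 200. ] 0.88 [0.486 0.298 0.122]
scene stay_top [350.8 193.5] 0.88 [0.535 0.195 0.161]
scene box lid [387.3 203.7] 0.61 [0.529 0.269 0.134]
scene box stay [345.9 227.2] 0.78 [0.531 0.188 0.085]
scene box tape_roll [186.8 229.5] 0.91 [ 0.376 -0.178  0.008]
scene box spring_clamp [229.9 254.9] 0.59 [ 0.502 -0.058  0.009]
scene box try_square [391.  237.7] 0.66 [0.47  0.3   0.022]
top case [214.6 223.8] 0.8 [0.479 0.254 0.14 ]
top lid_lip [241. 223.] 0.95 [ 0.497  0.206 -0.002]
top lid_lip [241.8 203.2] 0.48 [0.525 0.191 0.155]
top lid_panel [198.8 219.6] 0.83 [0.491 0.294 0.119]
top stay_top [238.8 206.6] 0.61 [0.517 0.198 0.158]
top box lid [209.1 220.9] 0.61 [0.486 0.268 0.133]
top box stay [246.8 209.9] 0.7 [0.511 0.18  0.148]
top box tape_roll [396.8 261.6] 0.64 [ 0.4   -0.196  0.002]
top box spring_clamp [343.8 222.7] 0.68 [ 0.499 -0.06   0.011]
top box try_square [337.9 272.8] 0.79 [ 0.37  -0.044  0.008]
1.0 [ 0.297 -0.606  0.405] [0.    0.974 0.225 0.   ] 1.0001965703684121
```

View pics/scene0.png

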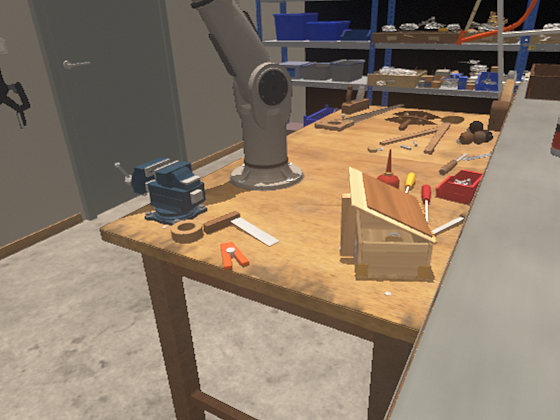

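View pics/top0.png

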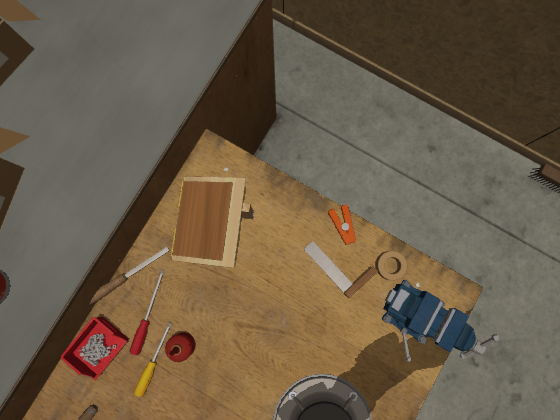

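The scene view shows the case at about (390,240), with its lid open and the stay at (346,227) on the front (-y world) side. The top view shows the lid at (209,220), with its lip edge running from (245,178) to (233,267) and the stay tip at (248,211). Next I fit the case frame, close the fingers and check how the arm behaves at the edge of its reach in free air.

```bash
python3 - <<'E'
from h import *
np.set_printoptions(precision=4,suppress=True)
for c in("top","scene"):
    im,D=bot.read_camera(c)
    m=bot.camera_model(c);K=np.array(m["intrinsics"]);R=np.array(m["R"]);t=np.array(m["t"])
    print(c,"campos",-R.T@t)
    def cloud(M):
        v,u=np.nonzero(M&(D>0));d=D[v,u]
        return (np.c_[(u-K[0,2])/K[0,0]*d,(v-K[1,2])/K[1,1]*d,d]-t)@R
    for n in("lid","lid_panel","stay"):
        rs=bot.trace(n,c)
        if not rs: print(n,"none");continue
        M=np.array(rs[0]["mask"]);P=cloud(M);print(n,rs[0]["score"],len(P))
        if n!="stay":
            Q=P[P[:,2]>0.06]
            for _ in range(6):
                c0=Q.mean(0);w=np.linalg.svd(Q-c0)[2][2];w*=np.sign(w[2]);r=(P-c0)@w;Q=P[abs(r)<.004]
            th=np.arccos(w[2]);ex=w[:2]/np.linalg.norm(w[:2]);ey=np.array([-ex[1],ex[0]])
            a=Q[:,:2]@ex;b=Q[:,:2]@ey
            print(" tilt",th,"ex",ex,"n",len(Q),"a",np.percentile(a,[.5,2,98,99.5]),"b",np.percentile(b,[.5,2,98,99.5]),"z",np.percentile(Q[:,2],[.5,99.5]))
            rect=cv2.minAreaRect(np.c_[a,b].astype(np.float32));print(" rect",rect,cv2.boxPoints(rect))
        else:
            T=P[P[:,2]>.142];print(" P range",np.percentile(P,[2,98],axis=0),"top",T.mean(0) if len(T) else 0,np.ptp(T,axis=0) if len(T) else 0)
print(repr(bot.get_obs()["tool_rot"]))
E
python3 -m pendant '[[0,0,0,-0.04,0],[0,0,0,-0.04,0],[0,0,0,-0.04,0],[0,0,0,-0.04,0],[0,0,0,-0.04,0],[0,0,0,-0.04,0],[0,0,0,-0.04,0],[0,0,0,-0.04,0],[0,0,0,-0.04,0],[0,0,0,-0.04,0],[0,0,0,-0.04,0],[0,0,0,-0.04,0]]'
```

```text
top campos [0.3719 0.1008 1.157 ]
lid 0.73 5486
 tilt 0.4205553408178678 ex [0.1086 0.9941] n 4805 a [0.2472 0.2492 0.3988 0.4016] b [-0.5588 -0.5534 -0.3623 -0.3575] z [0.091  0.1615]
 rect ((0.3244066536426544, -0.45873963832855225), (0.20598679780960083, 0.157258540391922), 89.6718521118164) [[ 0.2452 -0.5613]
 [ 0.4024 -0.5622]
 [ 0.4036 -0.3562]
 [ 0.2464 -0.3553]]
lid_panel 0.6 5514
 tilt 0.4206581652298846 ex [0.1079 0.9942] n 4802 a [0.2469 0.2489 0.3985 0.4013] b [-0.5585 -0.553  -0.3624 -0.3577] z [0.091  0.1616]
 rect ((0.324256956577301, -0.4587754011154175), (0.20590552687644958, 0.15731678903102875), 89.75373077392578) [[ 0.2452 -0.5614]
 [ 0.4025 -0.5621]
 [ 0.4034 -0.3562]
 [ 0.246  -0.3555]]
stay 0.51 180
 P range [[ 0.5064  0.1737 -0.0026]
 [ 0.5509  0.1998  0.1525]] top [0.5167 0.1835 0.1492] [0.0221 0.0176 0.0154]
scene campos [1.2769 0.0739 0.4806]
lid 0.91 2977
 tilt 0.41954307997555934 ex [0.132  0.9913] n 2663 a [0.2623 0.2643 0.4131 0.4159] b [-0.558  -0.5555 -0.3696 -0.3623] z [0.0944 0.1624]
 rect ((0.33916640281677246, -0.45582467317581177), (0.1559447944164276, 0.20567353069782257), 1.0210745334625244) [[ 0.2594 -0.3544]
 [ 0.263  -0.56  ]
 [ 0.419  -0.5573]
 [ 0.4153 -0.3516]]
lid_panel 0.82 2929
 tilt 0.4194224153145655 ex [0.1323 0.9912] n 2657 a [0.2624 0.2645 0.4133 0.4162] b [-0.5579 -0.5554 -0.3698 -0.3621] z [0.0943 0.1624]
 rect ((0.3393127918243408, -0.4557155966758728), (0.1559447944164276, 0.20567356050014496), 1.0394796133041382) [[ 0.2595 -0.3543]
 [ 0.2632 -0.5599]
 [ 0.4191 -0.5571]
 [ 0.4154 -0.3515]]
stay 0.74 881
 P range [[0.5144 0.1772 0.0179]
 [0.5344 0.206  0.1511]] top [0.53   0.1861 0.1488] [0.0765 0.0179 0.0179]
array([-0.    ,  0.9743,  0.2254, -0.    ])
t: 2.4
eef_pos: [0.2838, -0.5816, 0.8261]
tool_rot: [0.03, 0.974, 0.225, 0.007]
contact_force: [-0.1, 0.1, -0.0]
gripper_width: -0.001
grasp_force: 0.0
```

```bash
python3 - <<'E'
from h import *
np.set_printoptions(precision=3,suppress=True)
D=np.load("pics/topD.npy")
for uv in[(195,135),(150,180),(60,320),(30,360),(230,80),(100,100),(270,60),(20,380)]:
    print(uv,unproj("top",uv,dep(D,uv)))
print(bot.get_obs()["q"])
E
python3 -m pendant '[[0,0.032,-0.021,0.01,0],[0,0.032,-0.021,0.01,0],[0,0.032,-0.021,0.01,0],[0,0.032,-0.021,0.01,0],[0,0.032,-0.021,0.01,0],[0,0.032,-0.021,0.01,0],[0,0.032,-0.021,0.01,0],[0,0.032,-0.021,0.01,0],[0,0.032,-0.021,0.01,0],[0,0.032,-0.021,0.01,0],[0,0.032,-0.021,0.01,0],[0,0.032,-0.021,0.01,0]]'
python3 -c "
from station import bot;print(bot.get_obs()['q'])"
```

```text
(195, 135) [0.724 0.329 0.025]
(150, 180) [0.581 0.408 0.134]
(60, 320) [0.261 0.592 0.139]
(30, 360) [0.178 0.642 0.156]
(230, 80) [0.876 0.241 0.026]
(100, 100) [0.765 0.527 0.158]
(270, 60) [ 1.047  0.143 -0.203]
(20, 380) [0.135 0.663 0.152]
[ 0.827  0.388  0.371  0.797 -0.15   1.915 -0.005]
t: 3.4
eef_pos: [0.5216, -0.1916, 0.6911]
tool_rot: [0.029, 0.974, 0.224, 0.008]
contact_force: [1.1, -0.6, 0.4]
gripper_width: 0.002
grasp_force: 0.0
[ 0.17932297  0.1335519   0.05587097  1.39489381  0.03779116  1.57384032
 -0.88252898]
```

```bash
python3 -m pendant '[[0,0.008,-0.0395,0,0],[0,0.008,-0.0395,0,0],[0,0.008,-0.0395,0,0],[0,0.008,-0.0395,0,0],[0,0.008,-0.0395,0,0],[0,0.008,-0.0395,0,0],[0,0.008,-0.0395,0,0],[0,0.008,-0.0395,0,0],[0,0.008,-0.0395,0,0],[0,0.008,-0.0395,0,0],[0,0.008,-0.0395,0,0],[0,0.008,-0.0395,0,0]]'
python3 -m pendant '[[0,-0.0145,-0.035,-0.01,0],[0,-0.0145,-0.035,-0.01,0],[0,-0.0145,-0.035,-0.01,0],[0,-0.0145,-0.035,-0.01,0],[0,-0.0145,-0.035,-0.01,0],[0,-0.0145,-0.035,-0.01,0],[0,-0.0145,-0.035,-0.01,0],[0,-0.0145,-0.035,-0.01,0],[0,-0.0145,-0.035,-0.01,0],[0,-0.0145,-0.035,-0.01,0],[0,-0.0145,-0.035,-0.01,0],[0,-0.0145,-0.035,-0.01,0]]'
python3 -c "
from station import bot;print(bot.get_obs()['q'])"
```

```text
t: 4.4
eef_pos: [0.3994, 0.2757, 0.6635]
tool_rot: [0.029, 0.974, 0.224, 0.008]
contact_force: [0.7, 0.6, -0.3]
gripper_width: 0.002
grasp_force: 0.0
t: 5.4
eef_pos: [0.0563, 0.5822, 0.7582]
tool_rot: [0.029, 0.974, 0.224, 0.007]
contact_force: [0.3, -0.4, 0.2]
gripper_width: 0.0
grasp_force: 0.0
[-1.05178494  0.32165518 -0.80153709  1.0846847   0.25405053  1.8792796
 -2.88144756]
```

```bash
python3 -m pendant '[[0,0,0,-0.02,-7.1],[0,0,0,-0.02,-7.1],[0,0,0,-0.02,-7.1],[0,0,0,-0.02,-7.1],[0,0,0,-0.02,-7.1],[0,0,0,-0.02,-7.1],[0,0,0,-0.02,-7.1],[0,0,0,-0.02,-7.1],[0,0,0,-0.04,0],[0,0,0,-0.04,0],[0,0,0,-0.04,0],[0,0,0,-0.04,0]]'
python3 -c "
from station import bot;print(bot.get_obs()['q'])"
```

```text
t: 6.4
eef_pos: [0.0477, 0.5621, 0.8436]
tool_rot: [-0.004, 0.893, 0.449, 0.033]
contact_force: [-0.3, -0.2, -0.0]
gripper_width: -0.003
grasp_force: 0.0
[-2.08917473  0.23885588  0.69891378  0.99425227 -0.11011582  1.91519731
 -2.08561281]
```

```bash
python3 -m pendant '[[0,0,0,-0.04,0],[0,0,0,-0.04,0],[0,0,0,-0.04,0],[0,0,0,-0.04,0]]'
python3 -c "
from station import bot;print(bot.get_obs()['q'])"
python3 -m pendant '[[0,0.04,0,-0.01,0],[0,0.04,0,-0.01,0],[0,0.04,0,-0.01,0],[0,0.04,0,-0.01,0]]'
python3 -c "
from station import bot;print(bot.get_obs()['q'])"
```

```text
t: 6.73
eef_pos: [0.0388, 0.5135, 0.9062]
tool_rot: [-0.056, 0.889, 0.449, 0.068]
contact_force: [-0.2, -0.1, 0.0]
gripper_width: 0.001
grasp_force: 0.0
[-2.35829936  0.16392045  0.96268009  0.95922489 -0.09581331  1.91524205
 -2.08896344]
t: 7.07
eef_pos: [0.1017, 0.5867, 0.9154]
tool_rot: [-0.079, 0.885, 0.451, 0.087]
contact_force: [-1.5, 0.7, 1.4]
gripper_width: -0.0
grasp_force: 0.0
[-1.81321368  0.31892981  0.55202906  0.71018104 -0.15195148  1.91533674
 -2.00038322]
```

```bash
python3 -m pendant '[[0,0.025,0,-0.033,0],[0,0.025,0,-0.033,0],[0,0.025,0,-0.033,0],[0,0.025,0,-0.033,0],[0,0.025,0,-0.033,0],[0,0.025,0,-0.033,0]]'
cat >> h.py <<'E'
from scipy.spatial.transform import Rotation as Ro
def st():
    o=bot.get_obs();q=np.array(o["tool_rot"]);T=Ro.from_quat(q[[1,2,3,0]]).as_matrix();p=np.array(o["eef_pos"])
    print("t",round(o["t"],2),"p",p.round(4),"q",np.array(o["q"]).round(2));print("axes x,y,z",T.T.round(3).tolist(),"tip",(p+.173*T[:,2]).round(4),"F",np.array(o["contact_force"]).round(1))
    z=T[:,2];print("tilt deg",round(np.degrees(np.arccos(-z[2])),1),"dir",round(np.degrees(np.arctan2(z[1],z[0])),1))
    return p,T
E
python3 -c "
from h import *;st()"
```

```text
t: 7.57
eef_pos: [0.1537, 0.5653, 0.9897]
tool_rot: [-0.149, 0.871, 0.443, 0.15]
contact_force: [0.1, 0.5, 0.5]
gripper_width: 0.003
grasp_force: 0.0
t 7.57 p [0.1537 0.5653 0.9897] q [-1.63  0.36  0.52  0.47 -0.22  1.92 -1.93]
axes x,y,z [[0.563, 0.727, 0.394], [0.816, -0.564, -0.127], [0.129, 0.393, -0.91]] tip [0.1761 0.6333 0.8321] F [0.1 0.5 0.5]
tilt deg 24.4 dir 71.8
```

```bash
python3 -m pendant '[[0,0.019,-0.021,-0.027,0],[0,0.019,-0.021,-0.027,0],[0,0.019,-0.021,-0.027,0],[0,0.019,-0.021,-0.027,0],[0,0.019,-0.021,-0.027,0],[0,0.019,-0.021,-0.027,0]]' >/dev/null
python3 -c "
from h import *;st()"
```

```text
t 8.07 p [0.0768 0.5635 1.0455] q [-1.75  0.41  0.69  0.27 -0.33  1.92 -2.02]
axes x,y,z [[0.54, 0.655, 0.529], [0.826, -0.532, -0.185], [0.16, 0.537, -0.828]] tip [0.1044 0.6564 0.9022] F [-0.3 -0.   0.4]
tilt deg 34.1 dir 73.4
```

```bash
python3 -m pendant '[[0,-0.016,0.007,-0.03,0],[0,-0.016,0.007,-0.03,0],[0,-0.016,0.007,-0.03,0],[0,-0.016,0.007,-0.03,0],[0,-0.016,0.007,-0.03,0],[0,-0.016,0.007,-0.03,0]]' >/dev/null
python3 -c "
from h import *;st()"
```

```text
t 8.57 p [0.0372 0.418  1.0912] q [-2.49  0.15  1.22  0.54 -0.13  1.92 -2.02]
axes x,y,z [[0.532, 0.64, 0.554], [0.829, -0.525, -0.191], [0.169, 0.561, -0.81]] tip [0.0664 0.5151 0.951 ] F [-1.5 -0.4 -0.4]
tilt deg 35.9 dir 73.2
```

```bash
python3 -m pendant '[[0,0.0195,-0.012,-0.033,0],[0,0.0195,-0.012,-0.033,0],[0,0.0195,-0.012,-0.033,0],[0,0.0195,-0.012,-0.033,0],[0,0.0195,-0.012,-0.033,0],[0,0.0195,-0.012,-0.033,0]]' >/dev/null
python3 -c "
from h import *;st()"
```

```text
t 9.07 p [0.0061 0.3648 1.1507] q [-2.56  0.15  1.33  0.37 -0.17  1.92 -2.04]
axes x,y,z [[0.501, 0.536, 0.679], [0.844, -0.474, -0.249], [0.188, 0.698, -0.691]] tip [0.0387 0.4856 1.0312] F [-0.2  0.3  0.1]
tilt deg 46.3 dir 74.9
```

```bash
cat >> h.py <<'E'
ex=np.array([.12,.9928,0]);ey=np.array([-.9928,.12,0]);ez=np.array([0,0,1.])
def go(world):  # TCP target -> tool shift
    p,T=st();d=T.T@(np.array(world)-p);n=np.linalg.norm(d);print("shift",d.round(4),"rows at 40mm",round(n/.04,1),"unit*.04",(d/n*.04).round(4))
def case():
    p,T=st();t=p+.173*T[:,2];print("tip a,b,z",(t@ex).round(4),(t@ey).round(4),t[2].round(4));B=np.c_[ex,ey,ez];print("tool axes in case\n",(B.T@T).round(3))
    return p,T
E
python3 -m pendant '[[0,0,0,0,-6.7],[0,0,0,0,-6.7],[0,0,0,0,-6.7]]' >/dev/null
python3 -c "
from h import *;go([.40,.15,.75])"
```

```text
t 9.32 p [0.0064 0.365  1.1505] q [-2.55  0.15  1.3   0.37 -0.15  1.92 -1.69]
axes x,y,z [[0.175, 0.669, 0.722], [0.966, -0.257, 0.003], [0.188, 0.698, -0.691]] tip [0.039  0.4857 1.0309] F [-0.3  0.6  1.1]
tilt deg 46.3 dir 74.9
shift [-0.3641  0.4343  0.201 ] rows at 40mm 15.0 unit*.04 [-0.0242  0.0289  0.0134]
```

```bash
python3 -m pendant '[[0,-0.024,0.029,0.0135,0],[0,-0.024,0.029,0.0135,0],[0,-0.024,0.029,0.0135,0],[0,-0.024,0.029,0.0135,0],[0,-0.024,0.029,0.0135,0],[0,-0.024,0.029,0.0135,0],[0,-0.024,0.029,0.0135,0],[0,-0.024,0.029,0.0135,0],[0,-0.024,0.029,0.0135,0],[0,-0.024,0.029,0.0135,0],[0,-0.024,0.029,0.0135,0],[0,-0.024,0.029,0.0135,0]]' >/dev/null
python3 -c "
from h import *;go([.45,.0,.5])"
```

```text
t 10.32 p [0.1797 0.296  0.9963] q [-1.97 -0.33  0.38  1.14  0.28  1.6  -1.73]
axes x,y,z [[0.215, 0.725, 0.654], [0.964, -0.265, -0.022], [0.158, 0.635, -0.756]] tip [0.207  0.406  0.8655] F [-0.4  0.4 -0.2]
tilt deg 40.9 dir 76.1
shift [-0.4814  0.35    0.2298] rows at 40mm 15.9 unit*.04 [-0.0302  0.0219  0.0144]
```

```bash
python3 -m pendant '[[0,-0.001,0.038,0.014,0],[0,-0.001,0.038,0.014,0],[0,-0.001,0.038,0.014,0],[0,-0.001,0.038,0.014,0],[0,-0.001,0.038,0.014,0],[0,-0.001,0.038,0.014,0]]' >/dev/null
python3 -c "
from h import *;go([.5,.1,.6])"
```

```text
t 10.82 p [0.4133 0.2839 0.9237] q [-2.14 -0.3   1.09  1.15  0.04  1.45 -1.24]
axes x,y,z [[0.216, 0.725, 0.654], [0.963, -0.267, -0.021], [0.159, 0.634, -0.756]] tip [0.4408 0.3937 0.7928] F [0.1 0.7 0.1]
tilt deg 40.9 dir 75.9
shift [-0.3263  0.1396  0.1419] rows at 40mm 9.6 unit*.04 [-0.0341  0.0146  0.0149]
```

```bash
python3 -m pendant '[[0,-0.034,0.0145,0.015,0],[0,-0.034,0.0145,0.015,0],[0,-0.034,0.0145,0.015,0],[0,-0.034,0.0145,0.015,0],[0,-0.034,0.0145,0.015,0],[0,-0.034,0.0145,0.015,0],[0,-0.034,0.0145,0.015,0],[0,-0.034,0.0145,0.015,0],[0,-0.034,0.0145,0.015,0],[0,-0.034,0.0145,0.015,0]]' >/dev/null
python3 -c "
from h import *;go([.435,-.02,.35])"
```

```text
t 11.65 p [0.5016 0.0935 0.584 ] q [-1.65 -0.32  1.3   1.86 -0.34  0.99 -0.45]
axes x,y,z [[0.215, 0.725, 0.654], [0.963, -0.267, -0.021], [0.159, 0.635, -0.756]] tip [0.5291 0.2032 0.4532] F [ 0.6 -0.2 -1. ]
tilt deg 40.9 dir 75.9
shift [-0.2496 -0.0289  0.0944] rows at 40mm 6.7 unit*.04 [-0.0372 -0.0043  0.0141]
```

```bash
python3 -m pendant '[[0,-0.037,-0.0043,0.014,0],[0,-0.037,-0.0043,0.014,0],[0,-0.037,-0.0043,0.014,0],[0,-0.037,-0.0043,0.014,0],[0,-0.037,-0.0043,0.014,0],[0,-0.037,-0.0043,0.014,0],[0,-0.03,-0.0035,0.011,0]]' >/dev/null
python3 - <<'E'
from h import *
case()
im,D=bot.read_camera("scene");cv2.imwrite("pics/s1.png",cv2.resize(im[120:320,180:480],(800,533)))
E
```

```text
t 12.23 p [ 0.3957 -0.0101  0.3786] q [-1.46 -0.34  1.46  2.32 -0.52  0.72  0.1 ]
axes x,y,z [[0.217, 0.735, 0.642], [0.959, -0.284, -0.0], [0.182, 0.616, -0.767]] tip [0.4272 0.0964 0.246 ] F [ 0.6 -0.  -0.9]
tilt deg 39.9 dir 73.5
tip a,b,z 0.147 -0.4126 0.246
tool axes in case
 [[ 0.756 -0.166  0.633]
 [-0.128 -0.986 -0.107]
 [ 0.642 -0.    -0.767]]
```

View pics/s1.png

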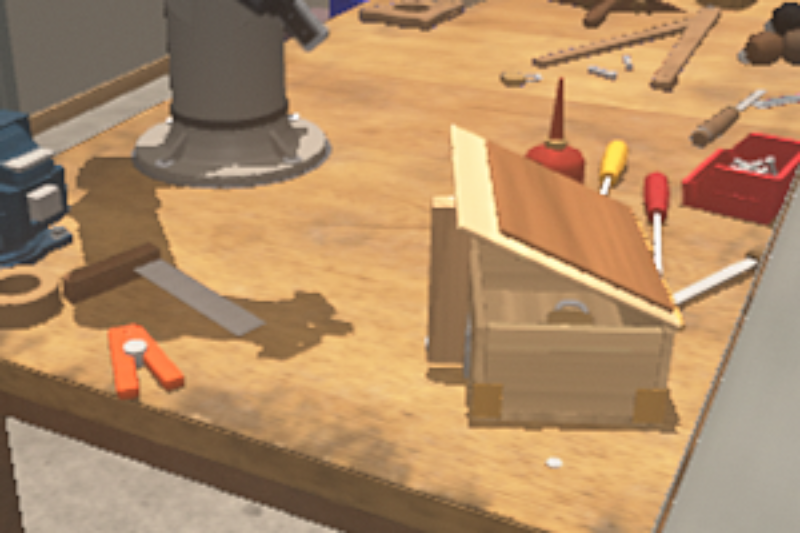

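```bash
python3 -m pendant '[[0,-0.006,0.0045,0.028,0],[0,-0.006,0.0045,0.028,0],[0,-0.006,0.0045,0.028,0],[0,-0.006,0.0045,0.028,0]]' >/dev/null
python3 -c "
from h import *
case()
m=bot.camera_model('scene');c=np.array(m['R'])@[.43,.1,.25]+m['t'];print(np.array(m['intrinsics'])@c/c[2])"
```

```text
t 12.62 p [0.3745 0.0498 0.3399] q [-1.62 -0.34  1.45  2.44 -0.57  0.48  0.05]
axes x,y,z [[0.223, 0.751, 0.621], [0.95, -0.311, 0.035], [0.219, 0.582, -0.783]] tip [0.4124 0.1505 0.2045] F [0.1 0.5 0. ]
tilt deg 38.5 dir 69.4
tip a,b,z 0.1989 -0.3914 0.2045
tool axes in case
 [[ 0.773 -0.195  0.604]
 [-0.131 -0.98  -0.148]
 [ 0.621  0.035 -0.783]]
[299.62091509 135.34139365   1.        ]
```

```bash
cat > kin.py <<'E'
import numpy as np, itertools
from scipy.optimize import least_squares
from scipy.spatial.transform import Rotation as Ro
S=[([1.008,.477,.022,1.555,-.011,1.109,-.083],[.297,-.606,.405],[0,.9743,.2254,0]),
([.827,.388,.371,.797,-.15,1.915,-.005],[.2838,-.5816,.8261],[.03,.974,.225,.007]),
([.1793,.1336,.0559,1.3949,.0378,1.5738,-.8825],[.5216,-.1916,.6911],[.029,.974,.224,.008]),
([-1.0518,.3217,-.8015,1.0847,.2541,1.8793,-2.8814],[.0563,.5822,.7582],[.029,.974,.224,.007]),
([-2.0892,.2389,.6989,.9943,-.1101,1.9152,-2.0856],[.0477,.5621,.8436],[-.004,.893,.449,.033]),
([-2.3583,.1639,.9627,.9592,-.0958,1.9152,-2.0890],[.0388,.5135,.9062],[-.056,.889,.449,.068]),
([-1.8132,.3189,.5520,.7102,-.1520,1.9153,-2.0004],[.1017,.5867,.9154],[-.079,.885,.451,.087])]
def mq(a): return Ro.from_quat(np.array(a)[[1,2,3,0]]).as_matrix()
D=[(np.array(q),np.array(p),mq(r)) for q,p,r in S]
for q,p,x,y,z in [([-2.55,.15,1.3,.37,-.15,1.92,-1.69],[.0064,.365,1.1505],[.175,.669,.722],[.966,-.257,.003],[.188,.698,-.691]),
([-1.65,-.32,1.3,1.86,-.34,.99,-.45],[.5016,.0935,.584],[.215,.725,.654],[.963,-.267,-.021],[.159,.635,-.756]),
([-1.46,-.34,1.46,2.32,-.52,.72,.1],[.3957,-.0101,.3786],[.217,.735,.642],[.959,-.284,0],[.182,.616,-.767]),
([-1.62,-.34,1.45,2.44,-.57,.48,.05],[.3745,.0498,.3399],[.223,.751,.621],[.95,-.311,.035],[.219,.582,-.783])]:
    D.append((np.array(q),np.array(p),np.array([x,y,z]).T))
def fk(q,P,sg):
    T=P[0:3].copy();R=Ro.from_euler('z',P[24]).as_matrix()
    for i in range(7):
        R=R@Ro.from_euler('z' if i%2==0 else 'y',sg[i]*q[i]).as_matrix()
        T=T+R@P[3+3*i:6+3*i]
    return T,R@Ro.from_euler('z',P[25]).as_matrix()
def res(P,sg): 
    o=[]
    for q,p,M in D:
        T,R=fk(q,P,sg);o+=list(T-p)+list(.3*(R-M).ravel())
    return np.r_[o,1e-3*P[:24]]
if __name__=="__main__":
    best=None
    for s in itertools.product([1,-1],repeat=6):
        sg=[-1,1]+list(s[:5])
        if s[5]<0: sg[1]=-1
        for b0 in (0.,np.pi):
            P=np.zeros(26);P[2]=.3;P[[8,14,20]]=.1;P[11]=.3;P[17]=.2;P[24]=b0
            r=least_squares(res,P,args=(sg,),max_nfev=25)
            if best is None or r.cost<best[0]: best=(r.cost,sg,r.x)
    r=least_squares(res,best[2],args=(best[1],));P=r.x;sg=best[1]
    print(r.cost,sg,P.round(4))
    e=r.fun[:-24].reshape(-1,12);print("pos err",np.linalg.norm(e[:,:3],axis=1).round(4),"rot",np.linalg.norm(e[:,3:],axis=1).round(3))
    np.savez("kin.npz",P=P,sg=sg)
E
time python3 kin.py
```

```text
4.825595710680641e-05 [-1, 1, -1, 1, -1, 1, -1] [-2.1000e-03  2.2000e-03  1.4300e-01  6.0000e-04 -1.5000e-02  1.4300e-01
  2.0000e-04 -1.5000e-02  2.7060e-01 -3.1000e-03 -1.6600e-02  2.7060e-01
  2.0000e-04 -1.6600e-02  2.3610e-01  3.0000e-04  4.0000e-04  2.3610e-01
 -2.3000e-03  4.0000e-04  7.6200e-02 -3.3000e-03  6.0000e-04  7.6200e-02
  1.3000e-03  1.5702e+00]
pos err [0.0006 0.0007 0.0005 0.0008 0.0003 0.0004 0.0006 0.0011 0.0017 0.003
 0.0034] rot [0.001 0.    0.001 0.001 0.001 0.001 0.001 0.004 0.003 0.006 0.003]
real	3m41.399s
user	3m41.668s
sys	0m0.192s
```

```bash
cat > ik.py <<'E'
from kin import *
from h import ex,ey,ez
k=np.load("kin.npz");P=k["P"];sg=k["sg"]
lo=np.array([-2.96,-.34,-1.41,.24,-1.37,.17,-2.96]);hi=np.array([2.96,2.1,1.46,2.44,4.51,1.92,2.96])
def pose(tip,tilt,yaw,side=0):
    t=np.radians(tilt);e=np.cos(np.radians(side))*ex+np.sin(np.radians(side))*ey
    z=np.sin(t)*e-np.cos(t)*ez;x=np.cos(t)*e+np.sin(t)*ez
    R=np.c_[x,np.cross(z,x),z]@Ro.from_euler('z',yaw,degrees=True).as_matrix()
    tp=tip[0]*ex+tip[1]*ey+tip[2]*ez
    return tp-.173*z,R
def ik(p,R,q0):
    def f(q):
        T,M=fk(q,P,sg);return np.r_[(T-p),.3*Ro.from_matrix(M.T@R).as_rotvec()]
    r=least_squares(f,np.clip(q0,lo+.01,hi-.01),bounds=(lo,hi),max_nfev=60);return r.x,np.linalg.norm(r.fun)
E
python3 - <<'E'
from ik import *
rng=np.random.default_rng(0);np.set_printoptions(precision=2,suppress=True)
for tilt in(20,30,40):
  out=[]
  for yaw in(0,90,180,270):
    for s in range(14):
        q,e=ik(*pose((.258,-.44,.128),tilt,yaw),rng.uniform(lo,hi))
        if e<1e-3: out.append((min((np.r_[q-lo,hi-q])),yaw,q))
  out.sort(key=lambda o:-o[0])
  print(tilt,len(out))
  for o in out[:6]: print("  %.2f"%o[0],o[1],o[2])
E
```

```text
20 21
  0.34 180 [ 0.47  0.49 -0.98  2.1   0.19  0.58  2.46]
  0.33 0 [ 0.45  0.47 -0.95  2.11  0.15  0.56 -0.65]
  0.32 270 [ 0.31  0.41 -0.76  2.12 -0.05  0.55  1.11]
  0.31 270 [ 0.09  0.35 -0.48  2.13 -0.28  0.55  1.32]
  0.31 0 [ 0.56  0.54 -1.1   2.11  0.33  0.6  -0.82]
  0.29 0 [-0.16  0.31 -0.2   2.15 -0.47  0.57 -0.08]
30 18
  0.29 0 [ 0.65  0.57 -1.08  2.15  0.04  0.46 -0.46]
  0.28 270 [ 0.42  0.44 -0.77  2.16 -0.4   0.48  1.52]
  0.28 0 [ 0.5   0.47 -0.87  2.16 -0.28  0.47 -0.16]
  0.27 0 [ 0.42  0.44 -0.77  2.17 -0.4   0.48 -0.05]
  0.27 0 [ 0.28  0.39 -0.59  2.17 -0.58  0.5   0.11]
  0.25 270 [-0.07  0.35 -0.18  2.19 -0.84  0.59  1.93]
40 14
  0.25 270 [ 0.5   0.5  -0.75  2.19 -0.78  0.49  1.98]
  0.24 270 [ 0.72  0.63 -1.04  2.18 -0.35  0.41  1.59]
  0.24 0 [ 0.42  0.46 -0.65  2.2  -0.88  0.52  0.49]
  0.24 90 [ 0.72  0.62 -1.06  2.18 -0.33  0.41 -1.58]
  0.17 180 [-0.14  0.39  0.01  2.22 -1.2   0.74 -2.38]
  0.17 0 [-0.13  0.39 -0.    2.24 -1.2   0.73  0.77]
```

```bash
cat > sim.py <<'E'
from ik import *
vm=.7*np.array([2.39,2.39,3.14,3.14,3.14,3.14,3.14])/12
def jac(q):
    J=np.zeros((6,7));T0,R0=fk(q,P,sg)
    for i in range(7):
        d=q.copy();d[i]+=1e-5;T,R=fk(d,P,sg);J[:3,i]=(T-T0)/1e-5;J[3:,i]=Ro.from_matrix(R@R0.T).as_rotvec()/1e-5
    return J,T0,R0
def row(q,r,lam=.05,it=10,reset=True,cmd=None):
    T,R=fk(q,P,sg) if cmd is None else cmd
    p=T+R@np.array(r[1:4]);M=R@Ro.from_euler('z',r[4],degrees=True).as_matrix()
    x=q.copy()
    for _ in range(it):
        J,T0,R0=jac(x);e=np.r_[p-T0,Ro.from_matrix(M@R0.T).as_rotvec()]
        if np.linalg.norm(e)<1e-4:break
        x=np.clip(x+J.T@np.linalg.solve(J@J.T+lam**2*np.eye(6),e),lo+.005,hi-.005)
    s=min(1,np.min(vm/np.maximum(abs(x-q),1e-9)))
    return q+s*(x-q)
def run(q,rows,**k):
    for r in rows:q=row(q,r,**k)
    return q
LOG=[([[0,0,0,-.04,0]]*12,[.827,.388,.371,.797,-.15,1.915,-.005]),
([[0,.032,-.021,.01,0]]*12,[.179,.134,.056,1.395,.038,1.574,-.883]),
([[0,.008,-.0395,0,0]]*12+[[0,-.0145,-.035,-.01,0]]*12,[-1.052,.322,-.802,1.085,.254,1.879,-2.881]),
([[0,0,0,-.02,-7.1]]*8+[[0,0,0,-.04,0]]*4,[-2.089,.239,.699,.994,-.110,1.915,-2.086]),
([[0,0,0,-.04,0]]*4,[-2.358,.164,.963,.959,-.096,1.915,-2.089]),
([[0,.04,0,-.01,0]]*4,[-1.813,.319,.552,.710,-.152,1.915,-2.0]),
([[0,.025,0,-.033,0]]*6,[-1.63,.36,.52,.47,-.22,1.92,-1.93]),
([[0,.019,-.021,-.027,0]]*6,[-1.75,.41,.69,.27,-.33,1.92,-2.02]),
([[0,-.016,.007,-.03,0]]*6,[-2.49,.15,1.22,.54,-.13,1.92,-2.02]),
([[0,.0195,-.012,-.033,0]]*6,[-2.56,.15,1.33,.37,-.17,1.92,-2.04]),
([[0,0,0,0,-6.7]]*3,[-2.55,.15,1.3,.37,-.15,1.92,-1.69]),
([[0,-.024,.029,.0135,0]]*12,[-1.97,-.33,.38,1.14,.28,1.6,-1.73]),
([[0,-.001,.038,.014,0]]*6,[-2.14,-.3,1.09,1.15,.04,1.45,-1.24]),
([[0,-.034,.0145,.015,0]]*10,[-1.65,-.32,1.3,1.86,-.34,.99,-.45])]
if __name__=="__main__":
    np.set_printoptions(precision=2,suppress=True)
    for lam in(.02,.1):
      for it in(1,12):
        q=np.array([1.008,.477,.022,1.555,-.011,1.109,-.083]);E=[]
        for rows,qe in LOG:
            qp=run(q,rows,lam=lam,it=it);E.append(np.abs(qp-qe).max())
            if lam==.02 and it==12: print(qp,np.array(qe))
            q=np.array(qe)
        print(lam,it,np.array(E))
E
python3 sim.py
```

```text
0.02 1 [0.3  0.05 0.08 1.47 0.55 0.37 0.64 0.76 0.44 0.91 0.04 0.5  0.1  0.61]
[ 0.98  0.56  0.16  0.37 -0.11  1.92 -0.06] [ 0.83  0.39  0.37  0.8  -0.15  1.92 -0.01]
[ 0.17  0.14  0.07  1.39  0.04  1.58 -0.88] [ 0.18  0.13  0.06  1.4   0.04  1.57 -0.88]
[-1.05  0.32 -0.8   1.09  0.26  1.88 -2.88] [-1.05  0.32 -0.8   1.08  0.25  1.88 -2.88]
[-1.64  0.59 -0.07  0.24  0.06  1.92 -1.72] [-2.09  0.24  0.7   0.99 -0.11  1.92 -2.09]
[-1.8   0.44  0.67  0.32 -0.34  1.92 -2.08] [-2.36  0.16  0.96  0.96 -0.1   1.92 -2.09]
[-1.8   0.46  0.86  0.44 -0.45  1.92 -1.98] [-1.81  0.32  0.55  0.71 -0.15  1.92 -2.  ]
[-1.1   0.87  0.62  0.24 -0.83  1.92 -2.31] [-1.63  0.36  0.52  0.47 -0.22  1.92 -1.93]
[-1.07  0.83  0.67  0.24 -0.93  1.92 -2.41] [-1.75  0.41  0.69  0.27 -0.33  1.92 -2.02]
[-2.13  0.17  0.81  0.32 -0.08  1.92 -2.06] [-2.49  0.15  1.22  0.54 -0.13  1.92 -2.02]
[-1.65  0.38  0.92  0.29 -0.68  1.92 -2.19] [-2.56  0.15  1.33  0.37 -0.17  1.92 -2.04]
[-2.59  0.14  1.31  0.38 -0.12  1.91 -1.7 ] [-2.55  0.15  1.3   0.37 -0.15  1.92 -1.69]
[-2.04 -0.34  0.34  1.44  0.49  1.53 -1.82] [-1.97 -0.33  0.38  1.14  0.28  1.6  -1.73]
[-2.2  -0.33  1.07  1.15  0.11  1.45 -1.29] [-2.14 -0.3   1.09  1.15  0.04  1.45 -1.24]
[-1.7  -0.34  1.28  1.85 -0.23  0.98 -0.54] [-1.65 -0.32  1.3   1.86 -0.34  0.99 -0.45]
0.02 12 [0.43 0.01 0.   0.76 0.64 0.31 0.61 0.68 0.41 0.91 0.04 0.3  0.07 0.11]
0.1 1 [0.3  0.09 0.27 1.62 0.35 0.4  0.22 0.25 0.58 0.34 0.03 0.93 0.19 0.58]
0.1 12 [0.36 0.01 0.   1.07 0.55 0.3  0.33 0.34 0.41 0.85 0.04 0.32 0.08 0.12]
```

```bash
nproc; cat > plan.py <<'E'
from sim import *
import multiprocessing as mp,time,pickle
from h import bot
q0=np.array(bot.get_obs()["q"])
def seg(q,w,yaw=0):
    T,R=fk(q,P,sg);d=np.array(w)-T;n=max(int(np.ceil(np.linalg.norm(d)/.04)),int(np.ceil(abs(yaw)/5)),1)
    mg=9
    for i in range(n):
        T,R=fk(q,P,sg);l=R.T@((np.array(w)-T)/(n-i));q=row(q,[0,*l,yaw/n],lam=.03)
        mg=min(mg,np.min(np.r_[q-lo,hi-q]))
    return q,n,mg
def trial(s):
    rng=np.random.default_rng(s);k=rng.integers(2,5);W=[];q=q0.copy();N=0
    z0=fk(q0,P,sg)[1][:,2]
    for i in range(k):
        r=rng.uniform(.42,.8);a=rng.uniform(-1.6,1.2);w=[r*np.cos(a),r*np.sin(a),rng.uniform(.4,.95)];yw=rng.choice([0,-60,60])
        if i==0: w[2]=max(w[2],.5)
        q,n,_=seg(q,np.round(w,2),yw);N+=n;W.append((np.round(w,2),yw))
        if N>110:return None
    q,n,_=seg(q,[.43,-.02,.38]);N+=n
    q,n,_=seg(q,[.436,.095,.27]);N+=n
    T,R=fk(q,P,sg)
    return np.linalg.norm(T-[.436,.095,.27])+.5*np.arccos(min(1,R[:,2]@z0))+max(0,.12-np.min(np.r_[q-lo,hi-q]))+N*.0005,N,W,q,R
if __name__=="__main__":
    np.set_printoptions(precision=2,suppress=True)
    t=time.time();best=[]
    with mp.Pool() as p:
        for r in p.imap_unordered(trial,range(100000)):
            if r: best.append(r)
            if time.time()-t>240: p.terminate();break
    best.sort(key=lambda r:r[0]);print(len(best))
    for b in best[:5]:print("%.3f"%b[0],b[1],[(w.tolist(),int(y)) for w,y in b[2]],b[3],b[4][:,2],b[4][:,0])
E
python3 plan.py
```

```text
4
686
0.042 70 [([0.28, 0.4, 0.82], -60), ([0.63, -0.03, 0.5], -60), ([0.69, -0.12, 0.79], 0), ([0.34, -0.39, 0.42], -60)] [ 0.31  0.37 -0.55  2.28 -1.12  0.41  2.75] [ 0.22  0.57 -0.79] [-0.9  -0.21 -0.39]
0.053 76 [([0.55, 0.39, 0.71], 0), ([0.48, -0.25, 0.44], -60), ([0.02, -0.61, 0.45], -60), ([0.48, -0.38, 0.65], 60)] [ 0.14  0.34 -0.35  2.3  -1.26  0.49  1.32] [ 0.21  0.59 -0.78] [-0.41  0.77  0.48]
0.091 65 [([0.32, -0.34, 0.72], 60), ([0.22, 0.48, 0.81], 60), ([0.61, 0.47, 0.55], 60)] [ 0.06  0.33 -0.27  2.25 -1.01  0.55 -1.72] [ 0.12  0.55 -0.83] [ 0.69 -0.64 -0.33]
0.099 70 [([0.19, 0.41, 0.67], 0), ([0.72, 0.33, 0.95], 60), ([0.6, -0.3, 0.69], 60), ([0.49, 0.14, 0.64], 0)] [-0.41  0.33  0.27  2.28 -1.18  0.7  -1.61] [ 0.11  0.55 -0.83] [ 0.66 -0.66 -0.35]
0.114 51 [([0.2, 0.46, 0.84], 60), ([0.36, -0.31, 0.46], 0)] [-0.83  0.41  0.77  2.3  -1.24  0.83 -0.39] [ 0.09  0.49 -0.87] [0.95 0.23 0.23]
```

```bash
cat > rows.py <<'E'
import sys
from plan import *
def show(W,q=q0):
    np.set_printoptions(precision=2,suppress=True)
    for w,yaw in W:
        T,R=fk(q,P,sg);n=max(int(np.ceil(np.linalg.norm(np.array(w)-T)/.04)),int(np.ceil(abs(yaw)/5)),1);out=[];mg=9
        for i in range(n):
            T,R=fk(q,P,sg);l=(R.T@((np.array(w)-T)/(n-i))).round(3);y=round(yaw/n,1)
            out.append("[0,%g,%g,%g,%g]"%(*l,y));q=row(q,[0,*l,y],lam=.03);mg=min(mg,np.min(np.r_[q-lo,hi-q]))
        print(n,"["+",".join(out)+"]\n ->",q,fk(q,P,sg)[0],"z",fk(q,P,sg)[1][:,2],"mg %.2f"%mg)
    return q
E
python3 -c "
from rows import *
show([([.28,.4,.82],-60),([.63,-.03,.5],-60),([.69,-.12,.79],0),([.34,-.39,.42],-60),([.43,-.02,.38],0),([.436,.095,.27],0)])"
```

```text
16 [[0,0.034,-0.011,-0.012,-3.8],[0,0.035,-0.01,-0.012,-3.8],[0,0.036,-0.008,-0.012,-3.8],[0,0.037,-0.006,-0.012,-3.8],[0,0.037,-0.004,-0.012,-3.8],[0,0.037,-0.001,-0.013,-3.8],[0,0.037,0.001,-0.013,-3.8],[0,0.037,0.004,-0.013,-3.8],[0,0.037,0.006,-0.013,-3.8],[0,0.036,0.008,-0.013,-3.8],[0,0.036,0.011,-0.013,-3.8],[0,0.035,0.013,-0.013,-3.8],[0,0.034,0.015,-0.013,-3.8],[0,0.033,0.018,-0.013,-3.8],[0,0.031,0.02,-0.013,-3.8],[0,0.03,0.022,-0.013,-3.8]]
 -> [-1.22 -0.14  0.14  1.46 -0.07  1.16 -0.36] [0.28 0.4  0.82] z [ 0.22  0.58 -0.79] mg 0.01
17 [[0,-0.036,-0.008,0.005,-3.5],[0,-0.036,-0.011,0.005,-3.5],[0,-0.035,-0.013,0.005,-3.5],[0,-0.034,-0.015,0.005,-3.5],[0,-0.033,-0.017,0.004,-3.5],[0,-0.032,-0.019,0.005,-3.5],[0,-0.031,-0.021,0.004,-3.5],[0,-0.03,-0.023,0.005,-3.5],[0,-0.029,-0.024,0.004,-3.5],[0,-0.027,-0.026,0.005,-3.5],[0,-0.025,-0.028,0.004,-3.5],[0,-0.025,-0.03,0.005,-3.5],[0,-0.025,-0.032,0.005,-3.5],[0,-0.025,-0.036,0.005,-3.5],[0,-0.025,-0.04,0.005,-3.5],[0,-0.025,-0.045,0.006,-3.5],[0,-0.026,-0.054,0.006,-3.5]]
 -> [-0.64  0.47  1.03  1.69 -1.09  1.38  2.33] [ 0.63
[... 688 characters left out ...]
,-4],[0,0.046,-0.018,0.005,-4],[0,0.06,-0.025,0.007,-4]]
 -> [ 0.87  0.31 -0.03  1.8  -0.57  1.4   2.96] [ 0.36 -0.38  0.44] z [ 0.22  0.57 -0.79] mg 0.00
10 [[0,-0.011,0.023,0.027,0],[0,-0.011,0.023,0.026,0],[0,-0.012,0.023,0.027,0],[0,-0.011,0.023,0.026,0],[0,-0.012,0.023,0.027,0],[0,-0.011,0.023,0.026,0],[0,-0.012,0.023,0.027,0],[0,-0.011,0.023,0.026,0],[0,-0.012,0.023,0.027,0],[0,-0.011,0.023,0.026,0]]
 -> [ 0.45  0.15 -0.36  2.18 -0.84  0.83  2.59] [ 0.43 -0.02  0.38] z [ 0.22  0.57 -0.79] mg 0.03
4 [[0,0.003,0.009,0.039,0],[0,0.004,0.01,0.038,0],[0,0.003,0.009,0.039,0],[0,0.004,0.01,0.038,0]]
 -> [ 0.31  0.36 -0.54  2.28 -1.12  0.41  2.74] [0.44 0.09 0.27] z [ 0.22  0.57 -0.79] mg 0.16
```

```bash
python3 -m pendant '[[0,0.034,-0.011,-0.012,-3.8],[0,0.035,-0.01,-0.012,-3.8],[0,0.036,-0.008,-0.012,-3.8],[0,0.037,-0.006,-0.012,-3.8],[0,0.037,-0.004,-0.012,-3.8],[0,0.037,-0.001,-0.013,-3.8],[0,0.037,0.001,-0.013,-3.8],[0,0.037,0.004,-0.013,-3.8],[0,0.037,0.006,-0.013,-3.8],[0,0.036,0.008,-0.013,-3.8],[0,0.036,0.011,-0.013,-3.8],[0,0.035,0.013,-0.013,-3.8]]' >/dev/null
python3 -m pendant '[[0,0.034,0.015,-0.013,-3.8],[0,0.033,0.018,-0.013,-3.8],[0,0.031,0.02,-0.013,-3.8],[0,0.03,0.022,-0.013,-3.8]]' >/dev/null
python3 -c "
from h import *;case()"
sed -i 's/>240/>150/; s/max(w\[2\],.5)/w[2]/; s/rng.integers(2,5)/rng.integers(1,4)/' plan.py; python3 plan.py
```

```text
t 13.95 p [0.2809 0.3953 0.8253] q [-1.12 -0.13  0.05  1.44 -0.09  1.16 -0.34]
axes x,y,z [[-0.693, 0.657, 0.296], [0.686, 0.475, 0.551], [0.221, 0.585, -0.78]] tip [0.3192 0.4965 0.6904] F [ 0.3  1.5 -0.6]
tilt deg 38.7 dir 69.3
tip a,b,z 0.5313 -0.2573 0.6904
tool axes in case
 [[ 0.569  0.554  0.607]
 [ 0.767 -0.624 -0.15 ]
 [ 0.296  0.551 -0.78 ]]
764
0.018 36 [([0.31, 0.7, 0.45], -60)] [ 0.28  0.36 -0.51  2.28 -1.19  0.43  2.67] [ 0.22  0.59 -0.78] [-0.94 -0.08 -0.33]
0.020 40 [([0.3, 0.72, 0.63], 60), ([0.58, 0.32, 0.41], -60)] [ 0.47  0.41 -0.74  2.28 -1.04  0.35  1.5 ] [ 0.22  0.59 -0.78] [-0.69  0.66  0.3 ]
0.026 51 [([0.34, 0.64, 0.64], -60), ([0.41, 0.67, 0.56], 60), ([0.66, 0.2, 0.42], -60)] [ 0.26  0.36 -0.48  2.28 -1.21  0.44  2.69] [ 0.22  0.59 -0.78] [-0.94 -0.08 -0.33]
0.028 56 [([0.65, 0.35, 0.58], -60), ([0.32, -0.56, 0.48], -60)] [ 0.57  0.45 -0.85  2.27 -0.88  0.31  2.59] [ 0.22  0.59 -0.78] [-0.88 -0.23 -0.42]
0.038 75 [([0.72, 0.1, 0.52], -60), ([0.22, -0.36, 0.43], -60), ([0.68, 0.4, 0.64], 0)] [ 0.44  0.4  -0.69  2.27 -1.06  0.37  2.5 ] [ 0.22  0.58 -0.78] [-0.96 -0.03 -0.29]
```

```bash
python3 -c "
from rows import *
show([([.65,.35,.58],-60),([.32,-.56,.48],-60)])"
```

```text
12 [[0,-0.03,0.008,0.021,-5],[0,-0.031,0.005,0.02,-5],[0,-0.031,0.002,0.021,-5],[0,-0.031,-0,0.02,-5],[0,-0.031,-0.003,0.021,-5],[0,-0.031,-0.006,0.02,-5],[0,-0.03,-0.008,0.021,-5],[0,-0.029,-0.011,0.02,-5],[0,-0.028,-0.013,0.021,-5],[0,-0.027,-0.016,0.02,-5],[0,-0.026,-0.018,0.021,-5],[0,-0.024,-0.02,0.02,-5]]
 -> [-0.7   0.39  0.31  1.39 -0.71  0.96  1.62] [0.65 0.35 0.58] z [ 0.22  0.59 -0.78] mg 0.23
25 [[0,0.017,-0.028,-0.021,-2.4],[0,0.018,-0.027,-0.021,-2.4],[0,0.019,-0.027,-0.021,-2.4],[0,0.02,-0.026,-0.021,-2.4],[0,0.021,-0.025,-0.021,-2.4],[0,0.022,-0.024,-0.021,-2.4],[0,0.023,-0.023,-0.021,-2.4],[0,0.024,-0.022,-0.021,-2.4],[0,0.025,-0.021,-0.021,-2.4],[0,0.026,-0.02,-0.021,-2.4],[0,0.027,-0.019,-0.021,-2.4],[0,0.028,-0.018,-0.021,-2.4],[0,0.028,-0.016,-0.021,-2.4],[0,0.029,-0.015,-0.021,-2.4],[0,0.028,-0.017,-0.021,-2.4],[0,0.027,-0.018,-0.021,-2.4],[0,0.026,-0.02,-0.021,-2.4],[0,0.025,-0.021,-0.021,-2.4],[0,0.024,-0.022,-0.021,-2.4],[0,0.024,-0.023,-0.021,-2.4],[0,0.023,-0.024,-0.021,-2.4],[0,0.022,-0.025,-0.022,-2.4],[0,0.022,-0.025,-0.021,-2.4],[0,0.022,-0.025,-0.022,-2.4],[0,0.023,-0.026,-0.021,-2.4]]
 -> [ 1.28  0.54 -0.33  1.38 -0.38  1.65  2.96] [ 0.32 -0.56  0.48] z [ 0.22  0.59 -0.78] mg 0.00
```

```bash
python3 -m pendant '[[0,-0.03,0.008,0.021,-5],[0,-0.031,0.005,0.02,-5],[0,-0.031,0.002,0.021,-5],[0,-0.031,0,0.02,-5],[0,-0.031,-0.003,0.021,-5],[0,-0.031,-0.006,0.02,-5],[0,-0.03,-0.008,0.021,-5],[0,-0.029,-0.011,0.02,-5],[0,-0.028,-0.013,0.021,-5],[0,-0.027,-0.016,0.02,-5],[0,-0.026,-0.018,0.021,-5],[0,-0.024,-0.02,0.02,-5]]' >/dev/null
python3 - <<'E'
from rows import *
import h;h.case()
for W in [[([.34,-.45,.45],-20)],[([.34,-.3,.42],-20)],[([.5,-.3,.45],-30)],[([.2,-.5,.45],0)]]:
    q=q0.copy();N=0
    for w,y in W+[([.43,-.02,.38],0),([.436,.095,.27],0)]:
        q,n,m=seg(q,w,y);N+=n;T,R=fk(q,P,sg);print(n,"%.2f"%m,q.round(2),T.round(3),R[:,2].round(2),R[:,1].round(2))
    print()
E
```

```text
t 14.95 p [0.6527 0.3447 0.5743] q [-0.7   0.39  0.32  1.41 -0.72  0.96  1.63]
axes x,y,z [[-0.94, -0.085, -0.329], [-0.259, 0.807, 0.531], [0.221, 0.585, -0.781]] tip [0.6909 0.4459 0.4392] F [-0.5  1.4  1.1]
tilt deg 38.7 dir 69.3
tip a,b,z 0.5256 -0.6324 0.4392
tool axes in case
 [[-0.197  0.77   0.607]
 [ 0.924  0.354 -0.149]
 [-0.329  0.531 -0.781]]
22 0.00 [ 0.78  0.39  0.24  1.68 -0.61  1.55  2.96] [ 0.34 -0.45  0.45] [ 0.22  0.58 -0.78] [-0.27  0.81  0.53]
12 0.03 [ 0.24  0.13 -0.13  2.2  -0.9   0.86  2.52] [ 0.43 -0.02  0.38] [ 0.22  0.58 -0.78] [-0.27  0.81  0.53]
4 0.10 [ 0.12  0.34 -0.32  2.29 -1.27  0.49  2.76] [0.436 0.095 0.27 ] [ 0.22  0.58 -0.78] [-0.27  0.81  0.53]

19 0.00 [ 0.4   0.22  0.44  2.01 -0.69  1.37  2.96] [ 0.341 -0.299  0.42 ] [ 0.22  0.58 -0.78] [-0.3   0.8   0.52]
8 0.05 [-0.01  0.12  0.15  2.21 -0.93  0.89  2.59] [ 0.43 -0.02  0.38] [ 0.22  0.58 -0.78] [-0.3   0.8   0.52]
4 0.01 [-0.13  0.32 -0.04  2.31 -1.36  0.57  2.86] [0.436 0.095 0.27 ] [ 0.22  0.58 -0.78] [-0.3   0.8   0.52]

17 0.00 [ 0.47  0.37  0.17  1.71 -0.73  1.36  2.96] [ 0.5  -0.3   0.45] [ 0.22  0.58 -0.78] [-0.52  0.75  0.41]
8 0.02 [ 0.17  0.13 -0.05  2.2  -0.91  0.87  2.81] [ 0.43 -0.02  0.38] [ 0.22  0.58 -0.78] [-0.52  0.75  0.41]
4 0.00 [ 0.14  0.34 -0.35  2.29 -1.26  0.48  2.96] [0.436 0.095 0.27 ] [ 0.22  0.58 -0.78] [-0.46  0.77  0.44]

25 0.00 [ 0.83  0.39  0.47  1.72 -0.54  1.67  2.96] [ 0.203 -0.496  0.451] [ 0.22  0.58 -0.78] [-0.02  0.8   0.59]
14 0.05 [ 0.12  0.13  0.01  2.2  -0.91  0.87  2.28] [ 0.43 -0.02  0.38] [ 0.22  0.58 -0.78] [-0.02  0.8   0.59]
4 0.05 [-0.    0.33 -0.19  2.3  -1.32  0.53  2.53] [0.436 0.095 0.27 ] [ 0.22  0.58 -0.78] [-0.02  0.8   0.59]
```

```bash
python3 - <<'E'
from rows import *
for W in [[([.34,-.45,.45],122)],[([.34,-.3,.45],122)]]:
    q=q0.copy()
    for w,y in W+[([.43,-.02,.38],0),([.436,.095,.27],0)]:
        q,n,m=seg(q,w,y);T,R=fk(q,P,sg);print(n,"%.2f"%m,q.round(2),T.round(3),R[:,2].round(2),R[:,1].round(2))
    print()
show([([.34,-.45,.45],122),([.43,-.02,.38],0)])
E
```

```text
25 0.19 [ 0.3   0.53  0.95  1.72 -0.8   1.73  1.07] [ 0.34 -0.45  0.45] [ 0.22  0.58 -0.78] [ 0.94 -0.35 -0.  ]
12 0.19 [-0.62  0.13  0.82  2.25 -1.    0.96  0.49] [ 0.43 -0.02  0.38] [ 0.22  0.59 -0.78] [ 0.94 -0.35 -0.  ]
4 0.00 [-0.6   0.35  0.5   2.34 -1.37  0.75  0.77] [0.427 0.091 0.266] [ 0.16  0.56 -0.81] [ 0.96 -0.26  0.  ]

25 0.35 [-0.02  0.23  0.95  2.   -0.73  1.49  0.84] [ 0.34 -0.3   0.45] [ 0.22  0.58 -0.78] [ 0.94 -0.35 -0.  ]
8 0.19 [-0.51  0.12  0.69  2.25 -0.98  0.94  0.47] [ 0.43 -0.02  0.38] [ 0.22  0.58 -0.78] [ 0.94 -0.35 -0.  ]
4 0.00 [-0.52  0.33  0.4   2.34 -1.37  0.71  0.76] [0.429 0.092 0.266] [ 0.17  0.56 -0.81] [ 0.96 -0.28  0.01]

25 [[0,0.016,-0.025,-0.017,4.9],[0,0.014,-0.027,-0.017,4.9],[0,0.011,-0.028,-0.017,4.9],[0,0.009,-0.028,-0.017,4.9],[0,0.007,-0.029,-0.018,4.9],[0,0.004,-0.03,-0.017,4.9],[0,0.002,-0.03,-0.018,4.9],[0,-0.001,-0.03,-0.017,4.9],[0,-0.004,-0.03,-0.018,4.9],[0,-0.006,-0.029,-0.017,4.9],[0,-0.009,-0.029,-0.018,4.9],[0,-0.011,-0.028,-0.017,4.9],[0,-0.013,-0.027,-0.018,4.9],[0,-0.015,-0.025,-0.017,4.9],[0,-0.018,-0.024,-0.018,4.9],[0,-0.02,-0.023,-0.017,4.9],[0,-0.021,-0.021,-0.018,4.9],[0,-0.023,-0.019,-0.017,4.9],[0,-0.025,-0.017,-0.018,4.9],[0,-0.026,-0.014,-0.017,4.9],[0,-0.027,-0.012,-0.018,4.9],[0,-0.028,-0.01,-0.017,4.9],[0,-0.029,-0.008,-0.018,4.9],[0,-0.029,-0.005,-0.017,4.9],[0,-0.03,-0.002,-0.018,4.9]]
 -> [ 0.3   0.53  0.95  1.72 -0.8   1.73  1.06] [ 0.34 -0.45  0.45] z [ 0.22  0.58 -0.78] mg 0.19
12 [[0,0.025,-0.006,0.027,0],[0,0.024,-0.006,0.027,0],[0,0.025,-0.006,0.027,0],[0,0.024,-0.006,0.027,0],[0,0.025,-0.006,0.027,0],[0,0.024,-0.006,0.027,0],[0,0.025,-0.006,0.027,0],[0,0.024,-0.006,0.027,0],[0,0.025,-0.006,0.028,0],[0,0.024,-0.005,0.027,0],[0,0.025,-0.006,0.028,0],[0,0.024,-0.005,0.027,0]]
 -> [-0.62  0.13  0.82  2.25 -1.    0.96  0.48] [ 0.43 -0.02  0.38] z [ 0.22  0.59 -0.78] mg 0.19
```

```bash
python3 - <<'E'
s=open('plan.py').read()
s=s.replace("rng.choice([0,-60,60])","rng.choice([0,-60,60,-30,30,120])").replace("    T,R=fk(q,P,sg)\n    return np","    q1=q.copy();q,n,_=seg(q,[.45,.07,.18]);N+=n\n    T,R=fk(q,P,sg)\n    return np").replace("T-[.436,.095,.27]","T-[.45,.07,.18]").replace("N*.0005","N*.0005+.15*min(abs(R[2,1]),.1+abs(R[2,0]))").replace("rng.uniform(-1.6,1.2)","rng.uniform(-1.6,.6)").replace("+max(0,.12-np.min(np.r_[q-lo,hi-q]))","+max(0,.1-np.min(np.r_[q-lo,hi-q,q1-lo,hi-q1]))").replace(">150",">280")
open('plan.py','w').write(s)
E
python3 plan.py
```

```text
1286
0.090 51 [([0.1, -0.61, 0.43], -60)] [ 0.42  0.62 -0.62  2.26 -1.24  0.26  2.66] [ 0.2   0.57 -0.8 ] [-0.98  0.1  -0.17]
0.109 69 [([0.25, -0.6, 0.42], -60), ([0.55, -0.32, 0.64], 120)] [ 0.5   0.65 -0.72  2.28 -1.31  0.21  0.98] [ 0.22  0.58 -0.78] [0.16 0.77 0.62]
0.113 56 [([0.68, 0.0, 0.64], -60), ([0.05, -0.51, 0.49], 30)] [ 0.49  0.65 -0.71  2.27 -1.3   0.22  2.63] [ 0.22  0.58 -0.78] [-0.97  0.2  -0.13]
0.145 68 [([0.77, 0.15, 0.43], 0), ([0.11, -0.44, 0.48], -60), ([0.53, -0.23, 0.49], 120)] [ 0.46  0.63 -0.67  2.28 -1.37  0.24  0.75] [ 0.22  0.58 -0.78] [0.42 0.67 0.62]
0.151 44 [([0.34, -0.38, 0.45], -30), ([0.45, -0.0, 0.56], 30)] [ 0.38  0.61 -0.57  2.27 -1.37  0.3   2.6 ] [ 0.2   0.58 -0.79] [-0.97  0.25 -0.07]
```

```bash
python3 -c "
from rows import *
show([([.25,-.6,.42],-60),([.55,-.32,.64],120)])"
```

```text
27 [[0,0.019,-0.028,-0.019,-2.2],[0,0.02,-0.027,-0.019,-2.2],[0,0.021,-0.026,-0.019,-2.2],[0,0.022,-0.025,-0.019,-2.2],[0,0.023,-0.024,-0.019,-2.2],[0,0.024,-0.024,-0.019,-2.2],[0,0.025,-0.023,-0.019,-2.2],[0,0.025,-0.022,-0.019,-2.2],[0,0.026,-0.021,-0.019,-2.2],[0,0.027,-0.02,-0.019,-2.2],[0,0.028,-0.018,-0.019,-2.2],[0,0.028,-0.017,-0.019,-2.2],[0,0.029,-0.016,-0.019,-2.2],[0,0.03,-0.015,-0.019,-2.2],[0,0.029,-0.016,-0.02,-2.2],[0,0.028,-0.018,-0.019,-2.2],[0,0.027,-0.02,-0.02,-2.2],[0,0.025,-0.022,-0.019,-2.2],[0,0.024,-0.023,-0.02,-2.2],[0,0.023,-0.024,-0.019,-2.2],[0,0.022,-0.025,-0.019,-2.2],[0,0.022,-0.026,-0.02,-2.2],[0,0.021,-0.027,-0.019,-2.2],[0,0.021,-0.027,-0.02,-2.2],[0,0.021,-0.027,-0.019,-2.2],[0,0.021,-0.027,-0.02,-2.2],[0,0.021,-0.027,-0.019,-2.2]]
 -> [ 1.42  0.61 -0.38  1.41 -0.29  1.61  2.96] [ 0.25 -0.6   0.42] z [ 0.22  0.58 -0.78] mg 0.00
24 [[0,-0.017,0.01,0.002,5],[0,-0.016,0.011,0.002,5],[0,-0.015,0.012,0.002,5],[0,-0.014,0.014,0.002,5],[0,-0.012,0.015,0.002,5],[0,-0.011,0.016,0.002,5],[0,-0.009,0.017,0.003,5],[0,-0.008,0.017,0.002,5],[0,-0.006,0.018,0.003,5],[0,-0.005,0.019,0.002,5],[0,-0.003,0.019,0.003,5],[0,-0.002,0.019,0.002,5],[0,0,0.019,0.003,5],[0,0.002,0.019,0.002,5],[0,0.003,0.019,0.003,5],[0,0.005,0.019,0.002,5],[0,0.007,0.018,0.003,5],[0,0.008,0.017,0.002,5],[0,0.01,0.017,0.003,5],[0,0.011,0.016,0.002,5],[0,0.012,0.015,0.003,5],[0,0.014,0.013,0.002,5],[0,0.015,0.012,0.003,5],[0,0.015,0.011,0.002,5]]
 -> [ 0.69  0.36 -0.17  1.29 -0.61  1.62  0.29] [ 0.55 -0.32  0.64] z [ 0.22  0.58 -0.78] mg 0.11
```

```bash
python3 -m pendant '[[0,0.019,-0.028,-0.019,-2.2],[0,0.02,-0.027,-0.019,-2.2],[0,0.021,-0.026,-0.019,-2.2],[0,0.022,-0.025,-0.019,-2.2],[0,0.023,-0.024,-0.019,-2.2],[0,0.024,-0.024,-0.019,-2.2],[0,0.025,-0.023,-0.019,-2.2],[0,0.025,-0.022,-0.019,-2.2],[0,0.026,-0.021,-0.019,-2.2],[0,0.027,-0.02,-0.019,-2.2],[0,0.028,-0.018,-0.019,-2.2],[0,0.028,-0.017,-0.019,-2.2]]' >/dev/null
python3 -m pendant '[[0,0.029,-0.016,-0.019,-2.2],[0,0.03,-0.015,-0.019,-2.2],[0,0.029,-0.016,-0.02,-2.2],[0,0.028,-0.018,-0.019,-2.2],[0,0.027,-0.02,-0.02,-2.2],[0,0.025,-0.022,-0.019,-2.2],[0,0.024,-0.023,-0.02,-2.2],[0,0.023,-0.024,-0.019,-2.2],[0,0.022,-0.025,-0.019,-2.2],[0,0.022,-0.026,-0.02,-2.2],[0,0.021,-0.027,-0.019,-2.2],[0,0.021,-0.027,-0.02,-2.2]]' >/dev/null
python3 - <<'E'
from rows import *
import h;h.case()
for W in [[([.55,-.32,.64],120)],[([.25,-.6,.42],0),([.55,-.32,.64],120)],[([.5,-.35,.45],120)],[([.45,-.25,.4],120)]]:
    q=q0.copy();N=0
    for w,y in W+[([.43,-.02,.38],0),([.436,.095,.27],0),([.45,.07,.18],0)]:
        q,n,m=seg(q,w,y);N+=n;T,R=fk(q,P,sg);print(n,"%.2f"%m,q.round(2),T.round(3),R[:,2].round(2),R[:,1].round(2))
    print(N)
E
```

```text
t 16.95 p [ 0.4601 -0.2789  0.4632] q [ 1.32  0.42 -0.95  1.74 -0.3   1.24  2.94]
axes x,y,z [[-0.604, -0.59, -0.536], [-0.779, 0.579, 0.241], [0.168, 0.563, -0.809]] tip [ 0.4892 -0.1815  0.3232] F [ 1.9  1.  -0.8]
tilt deg 36.0 dir 73.4
tip a,b,z -0.1215 -0.5074 0.3232
tool axes in case
 [[-0.658  0.481  0.579]
 [ 0.529  0.843 -0.099]
 [-0.536  0.241 -0.809]]
24 0.10 [ 0.9   0.4  -0.5   1.25 -0.43  1.62  0.76] [ 0.55 -0.32  0.64] [ 0.17  0.56 -0.81] [0.91 0.22 0.34]
11 0.28 [ 0.77  0.19 -0.72  2.16 -0.69  0.82  0.88] [ 0.43 -0.02  0.38] [ 0.17  0.56 -0.81] [0.91 0.22 0.34]
4 0.18 [ 0.52  0.43 -0.81  2.26 -0.75  0.36  0.83] [0.436 0.095 0.27 ] [ 0.17  0.56 -0.81] [0.91 0.22 0.34]
3 0.01 [ 0.56  0.68 -0.8   2.26 -0.72  0.18  0.97] [0.45 0.07 0.18] [ 0.17  0.56 -0.81] [0.91 0.22 0.34]
42
10 0.00 [ 1.84  0.92 -1.29  1.37  0.28  1.67  2.96] [ 0.25 -0.6   0.42] [ 0.17  0.56 -0.81] [-0.73  0.62  0.28]
24 0.10 [ 1.11  0.48 -0.86  1.23 -0.27  1.59  0.56] [ 0.55 -0.32  0.64] [ 0.17  0.56 -0.81] [0.94 0.16 0.31]
11 0.30 [ 1.07  0.28 -1.07  2.14 -0.54  0.77  0.67] [ 0.43 -0.02  0.38] [ 0.17  0
[... 412 characters left out ...]
3 -0.02  0.38] [ 0.17  0.56 -0.81] [0.91 0.22 0.34]
4 0.18 [ 0.51  0.42 -0.79  2.26 -0.78  0.37  0.85] [0.436 0.095 0.27 ] [ 0.17  0.56 -0.81] [0.91 0.22 0.34]
3 0.02 [ 0.55  0.67 -0.79  2.26 -0.75  0.19  1.  ] [0.45 0.07 0.18] [ 0.17  0.56 -0.81] [0.91 0.22 0.34]
40
24 0.09 [ 0.99  0.35 -0.52  1.88 -0.49  1.14  1.07] [ 0.45 -0.25  0.4 ] [ 0.17  0.56 -0.81] [0.91 0.22 0.34]
6 0.28 [ 0.77  0.19 -0.72  2.16 -0.69  0.82  0.88] [ 0.43 -0.02  0.38] [ 0.17  0.56 -0.81] [0.91 0.22 0.34]
4 0.18 [ 0.52  0.43 -0.81  2.26 -0.76  0.36  0.83] [0.436 0.095 0.27 ] [ 0.17  0.56 -0.81] [0.91 0.22 0.34]
3 0.01 [ 0.56  0.68 -0.8   2.26 -0.72  0.18  0.97] [0.45 0.07 0.18] [ 0.17  0.56 -0.81] [0.91 0.22 0.34]
37
```

```bash
sed -i 's#abs(yaw)/5#abs(yaw)/7#' plan.py rows.py; python3 -c "
from rows import *
q=show([([.45,-.05,.36],156)]);print(fk(q,P,sg)[1].round(2))
for w in([.46,.02,.27],[.46,.085,.26],[.52,.08,.26],[.51,.07,.195]):
    q,n,m=seg(q,w);print(n,m,q,fk(q,P,sg)[1][:,2])"
```

```text
23 [[0,-0.003,0.005,0.009,6.8],[0,-0.003,0.005,0.009,6.8],[0,-0.002,0.005,0.009,6.8],[0,-0.001,0.006,0.009,6.8],[0,-0.001,0.006,0.009,6.8],[0,-0,0.006,0.009,6.8],[0,0.001,0.006,0.009,6.8],[0,0.001,0.006,0.009,6.8],[0,0.002,0.005,0.009,6.8],[0,0.003,0.005,0.009,6.8],[0,0.003,0.005,0.009,6.8],[0,0.004,0.004,0.009,6.8],[0,0.004,0.004,0.009,6.8],[0,0.005,0.003,0.009,6.8],[0,0.005,0.003,0.009,6.8],[0,0.005,0.002,0.009,6.8],[0,0.005,0.002,0.009,6.8],[0,0.006,0.001,0.01,6.8],[0,0.006,0,0.009,6.8],[0,0.006,-0,0.01,6.8],[0,0.006,-0.001,0.009,6.8],[0,0.005,-0.001,0.01,6.8],[0,0.005,-0.002,0.009,6.8]]
 -> [ 0.71  0.25 -0.61  2.12 -0.68  0.82  0.3 ] [ 0.45 -0.05  0.36] z [ 0.17  0.56 -0.81] mg 0.12
[[ 0.24  0.96  0.17]
 [ 0.77 -0.29  0.56]
 [ 0.59 -0.01 -0.81]]
3 0.23819402568239623 [ 0.58  0.43 -0.67  2.2  -0.74  0.51  0.32] [ 0.17  0.56 -0.81]
2 0.216280872946667 [ 0.46  0.45 -0.71  2.22 -0.78  0.39  0.25] [ 0.17  0.56 -0.81]
2 0.2474834441223052 [ 0.38  0.51 -0.61  2.09 -0.7   0.45  0.19] [ 0.17  0.56 -0.81]
2 0.14366958751939665 [ 0.44  0.64 -0.66  2.13 -0.73  0.31  0.3 ] [ 0.17  0.56 -0.81]
```

Good margins all the way. Executing the turn-in approach.

```bash
python3 -m pendant '[[0,-0.003,0.005,0.009,6.8],[0,-0.003,0.005,0.009,6.8],[0,-0.002,0.005,0.009,6.8],[0,-0.001,0.006,0.009,6.8],[0,-0.001,0.006,0.009,6.8],[0,0,0.006,0.009,6.8],[0,0.001,0.006,0.009,6.8],[0,0.001,0.006,0.009,6.8],[0,0.002,0.005,0.009,6.8],[0,0.003,0.005,0.009,6.8],[0,0.003,0.005,0.009,6.8],[0,0.004,0.004,0.009,6.8]]' >/dev/null
python3 -m pendant '[[0,0.004,0.004,0.009,6.8],[0,0.005,0.003,0.009,6.8],[0,0.005,0.003,0.009,6.8],[0,0.005,0.002,0.009,6.8],[0,0.005,0.002,0.009,6.8],[0,0.006,0.001,0.01,6.8],[0,0.006,0,0.009,6.8],[0,0.006,0,0.01,6.8],[0,0.006,-0.001,0.009,6.8],[0,0.005,-0.001,0.01,6.8],[0,0.005,-0.002,0.009,6.8]]' >/dev/null
python3 - <<'E'
from h import *
case()
p,T=case();B=np.c_[ex,ey,ez]
tip=np.array([.205,-.435,.125]);w=B@tip-.173*T[:,2];go(w)
E
```

```text
t 18.87 p [ 0.4572 -0.0524  0.3593] q [ 0.69  0.26 -0.59  2.11 -0.67  0.82  0.29]
axes x,y,z [[0.251, 0.769, 0.588], [0.953, -0.302, -0.012], [0.168, 0.564, -0.809]] tip [0.4863 0.0452 0.2195] F [-0.3 -0.2 -0. ]
tilt deg 36.0 dir 73.4
tip a,b,z 0.1032 -0.4774 0.2195
tool axes in case
 [[ 0.793 -0.185  0.58 ]
 [-0.157 -0.983 -0.099]
 [ 0.588 -0.012 -0.809]]
t 18.87 p [ 0.4572 -0.0524  0.3593] q [ 0.69  0.26 -0.59  2.11 -0.67  0.82  0.29]
axes x,y,z [[0.251, 0.769, 0.588], [0.953, -0.302, -0.012], [0.168, 0.564, -0.809]] tip [0.4863 0.0452 0.2195] F [-0.3 -0.2 -0. ]
tilt deg 36.0 dir 73.4
tip a,b,z 0.1032 -0.4774 0.2195
tool axes in case
 [[ 0.793 -0.185  0.58 ]
 [-0.157 -0.983 -0.099]
 [ 0.588 -0.012 -0.809]]
t 18.87 p [ 0.4572 -0.0524  0.3593] q [ 0.69  0.26 -0.59  2.11 -0.67  0.82  0.29]
axes x,y,z [[0.251, 0.769, 0.588], [0.953, -0.302, -0.012], [0.168, 0.564, -0.809]] tip [0.4863 0.0452 0.2195] F [-0.3 -0.2 -0. ]
tilt deg 36.0 dir 73.4
shift [ 0.0185 -0.0593  0.1312] rows at 40mm 3.6 unit*.04 [ 0.0051 -0.0163  0.0362]
```

```bash
python3 -m pendant '[[0,0.0037,-0.012,0.026,0],[0,0.0037,-0.012,0.026,0],[0,0.0037,-0.012,0.026,0],[0,0.0037,-0.012,0.026,0],[0,0.0037,-0.012,0.026,0],[0,0,0,0,0]]' >/dev/null
python3 - <<'E'
from h import *
case()
im,D=bot.read_camera("scene");a=cv2.resize(im[130:290,270:450],(400,356),interpolation=cv2.INTER_CUBIC)
im2,D2=bot.read_camera("top");b=cv2.resize(im2[130:290,150:330],(400,356),interpolation=cv2.INTER_CUBIC)
cv2.imwrite("pics/p2.png",np.hstack([a,b]))
E
```

```text
t 19.37 p [0.4235 0.0558 0.2636] q [ 0.55  0.4  -0.73  2.28 -0.84  0.43  0.35]
axes x,y,z [[0.244, 0.77, 0.589], [0.957, -0.291, -0.015], [0.16, 0.567, -0.808]] tip [0.4512 0.1539 0.1238] F [-0.1  0.5  0.3]
tilt deg 36.1 dir 74.3
tip a,b,z 0.207 -0.4295 0.1238
tool axes in case
 [[ 0.794 -0.174  0.582]
 [-0.15  -0.985 -0.091]
 [ 0.589 -0.015 -0.808]]
```

View pics/p2.png

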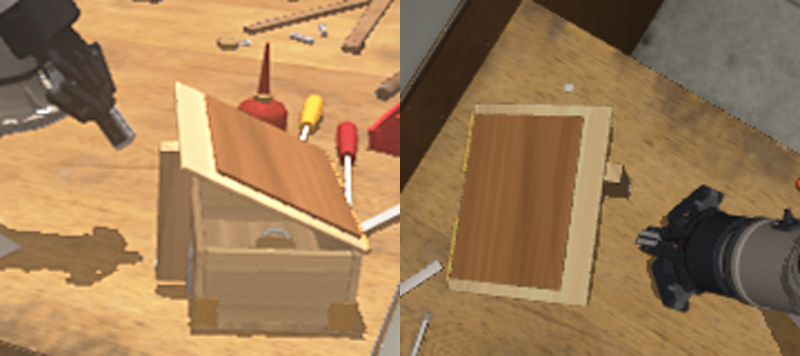

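The gripper now leans in about 36° towards the lip. In the right crop its tips are at (645,240) and the stay is at (615,172), with knuckles spreading to either side of the fingers at (700,200) and (670,290). I'll measure the knuckle profile from depth before going in.

```bash
python3 - <<'E'
from h import *
p,T=case();tip=p+.173*T[:,2]
for c in("top","scene"):
    im,D=bot.read_camera(c);m=bot.camera_model(c);K=np.array(m["intrinsics"]);R=np.array(m["R"]);t=np.array(m["t"])
    v,u=np.nonzero(D>0);d=D[v,u];X=(np.c_[(u-K[0,2])/K[0,0]*d,(v-K[1,2])/K[1,1]*d,d]-t)@R
    L=(X-tip)@T;s=(abs(L[:,0])<.06)&(abs(L[:,1])<.08)&(L[:,2]>-.13)&(L[:,2]<.015)&(X[:,2]>.03);L=L[s]
    for z0 in range(-130,15,10):
        k=L[(L[:,2]*1e3>=z0)&(L[:,2]*1e3<z0+10)]
        if len(k)>2:print(c,z0,len(k),"x",(k[:,0].min()*1e3).round(),(k[:,0].max()*1e3).round(),"y",(k[:,1].min()*1e3).round(),(k[:,1].max()*1e3).round())
E
```

```text
t 19.47 p [0.426  0.0531 0.2655] q [ 0.56  0.4  -0.72  2.28 -0.83  0.44  0.35]
axes x,y,z [[0.245, 0.77, 0.589], [0.955, -0.296, -0.011], [0.166, 0.565, -0.808]] tip [0.4547 0.1509 0.1257] F [ 0.3 -0.7 -0.1]
tilt deg 36.1 dir 73.7
tip a,b,z 0.2043 -0.4333 0.1257
tool axes in case
 [[ 0.794 -0.179  0.581]
 [-0.151 -0.984 -0.097]
 [ 0.589 -0.011 -0.808]]
top -130 6 x -6.0 33.0 y -38.0 -4.0
top -120 40 x -11.0 10.0 y -42.0 39.0
top -110 104 x -10.0 19.0 y -52.0 48.0
top -100 191 x -16.0 18.0 y -62.0 60.0
top -90 138 x -12.0 16.0 y -62.0 60.0
top -80 111 x -11.0 16.0 y -56.0 53.0
top -70 80 x -12.0 15.0 y -46.0 47.0
top -60 138 x -12.0 11.0 y -39.0 40.0
top -50 54 x -10.0 12.0 y -31.0 29.0
top -40 26 x -12.0 8.0 y -17.0 10.0
top -30 34 x -2.0 9.0 y -14.0 13.0
top -20 27 x -6.0 9.0 y -14.0 11.0
top -10 88 x 3.0 59.0 y -80.0 10.0
top 0 151 x 43.0 60.0 y -80.0 60.0
top 10 49 x 39.0 60.0 y -78.0 61.0
scene -130 111 x -21.0 37.0 y -30.0 43.0
scene -120 113 x -8.0 14.0 y -32.0 46.0
scene -110 129 x -8.0 22.0 y -34.0 50.0
scene -100 141 x -18.0 22.0 y -55.0 66.0
scene -90 161 x -11.0 19.0 y -58.0 66.0
scene -80 141 x -11.0 19.0 y -54.0 60.0
scene -70 113 x -11.0 19.0 y -44.0 52.0
scene -60 114 x -11.0 15.0 y -36.0 42.0
scene -50 70 x -11.0 15.0 y -22.0 35.0
scene -40 53 x -9.0 13.0 y -6.0 21.0
scene -30 58 x -9.0 14.0 y -4.0 20.0
scene -20 52 x -10.0 13.0 y -5.0 19.0
scene -10 68 x -10.0 60.0 y -80.0 17.0
scene 0 24 x 49.0 60.0 y -79.0 63.0
scene 10 25 x 49.0 60.0 y 45.0 65.0
```

```bash
python3 -m pendant '[[0,0.011,0,0.006,0],[0,0.011,0,0.006,0],[0,0.009,-0.001,0.005,0],[0,0.006,0,0.004,0],[0,0.003,0,0.002,0],[0,0.001,0,0.001,0],[0,0,0,0,0]]'
python3 - <<'E'
from h import *
p,T=case();tip=p+.173*T[:,2];lip=.252*ex+(tip@ey)*ey+.1555*ez
print("lip in tool (rel tip), mm",((lip-tip)@T*1e3).round(1))
im,D=bot.read_camera("scene");a=cv2.resize(im[150:290,290:450],(400,350),interpolation=cv2.INTER_CUBIC)
im2,D2=bot.read_camera("top");b=cv2.resize(im2[160:280,200:338],(400,350),interpolation=cv2.INTER_CUBIC)
cv2.imwrite("pics/p3.png",np.hstack([a,b]))
E
```

```text
t: 20.15
eef_pos: [0.4392, 0.0979, 0.2704]
tool_rot: [-0.187, 0.767, 0.563, 0.247]
contact_force: [1.0, -0.1, 0.2]
gripper_width: 0.001
grasp_force: 0.0
t 20.15 p [0.4392 0.0979 0.2704] q [ 0.45  0.41 -0.72  2.25 -0.84  0.39  0.26]
axes x,y,z [[0.245, 0.77, 0.588], [0.955, -0.297, -0.009], [0.168, 0.564, -0.809]] tip [0.4682 0.1955 0.1305] F [ 1.  -0.1  0.2]
tilt deg 36.1 dir 73.5
tip a,b,z 0.2503 -0.4414 0.1305
tool axes in case
 [[ 0.794 -0.18   0.58 ]
 [-0.151 -0.984 -0.099]
 [ 0.588 -0.009 -0.809]]
lip in tool (rel tip), mm [ 16.   -0.5 -19.2]
```

View pics/p3.png

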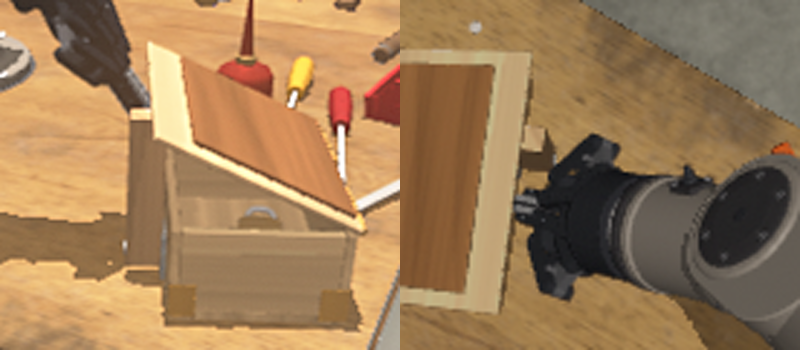

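Tips sit just under the lip, beside the stay (right crop: tips at (525,207), stay at (537,145)). Now push the stay sideways towards case -y.

```bash
python3 -m pendant '[[0,0.002,0.003,0,0],[0,0.001,0.006,0.0006,0],[0,0.001,0.006,0.0006,0],[0,0.001,0.006,0.0006,0],[0,0.001,0.006,0.0006,0],[0,0.001,0.006,0.0006,0],[0,0.001,0.006,0.0006,0],[0,0.001,0.006,0.0006,0]]'
python3 - <<'E'
from h import *
p,T=case();tip=p+.173*T[:,2];lip=.252*ex+(tip@ey)*ey+.1555*ez
print("lip in tool",((lip-tip)@T*1e3).round(1))
E
```

```text
t: 20.92
eef_pos: [0.4855, 0.0939, 0.2717]
tool_rot: [-0.187, 0.767, 0.563, 0.246]
contact_force: [-0.8, -0.5, -0.1]
gripper_width: -0.004
grasp_force: 0.4
t 20.92 p [0.4855 0.0939 0.2717] q [ 0.39  0.45 -0.64  2.15 -0.76  0.44  0.2 ]
axes x,y,z [[0.246, 0.77, 0.588], [0.955, -0.297, -0.01], [0.167, 0.564, -0.808]] tip [0.5144 0.1915 0.1319] F [-0.8 -0.5 -0.1]
tilt deg 36.1 dir 73.5
tip a,b,z 0.2518 -0.4877 0.1319
tool axes in case
 [[ 0.794 -0.18   0.58 ]
 [-0.151 -0.984 -0.098]
 [ 0.588 -0.01  -0.808]]
lip in tool [ 14.   -0.2 -19. ]
```

```bash
python3 -m pendant '[[0,0.001,0.006,0.0006,0],[0,0.001,0.006,0.0006,0],[0,0.001,0.006,0.0006,0],[0,0.001,0.006,0.0006,0],[0,0,0,0,0],[0,0,0,0,0]]'
python3 - <<'E'
from h import *
p,T=case()
im,D=bot.read_camera("scene");a=cv2.resize(im[150:290,290:450],(400,350),interpolation=cv2.INTER_CUBIC)
im2,D2=bot.read_camera("top");b=cv2.resize(im2[160:280,200:338],(400,350),interpolation=cv2.INTER_CUBIC)
cv2.imwrite("pics/p4.png",np.hstack([a,b]))
E
```

```text
t: 21.42
eef_pos: [0.5099, 0.0909, 0.2721]
tool_rot: [-0.187, 0.767, 0.562, 0.247]
contact_force: [1.3, -0.8, -1.1]
gripper_width: -0.004
grasp_force: 0.5
t 21.42 p [0.5099 0.0909 0.2721] q [ 0.36  0.47 -0.61  2.1  -0.73  0.46  0.17]
axes x,y,z [[0.246, 0.77, 0.589], [0.955, -0.298, -0.009], [0.169, 0.564, -0.808]] tip [0.5391 0.1885 0.1322] F [ 1.3 -0.8 -1.1]
tilt deg 36.1 dir 73.3
tip a,b,z 0.2518 -0.5126 0.1322
tool axes in case
 [[ 0.794 -0.181  0.58 ]
 [-0.152 -0.983 -0.1  ]
 [ 0.589 -0.009 -0.808]]
```

View pics/p4.png

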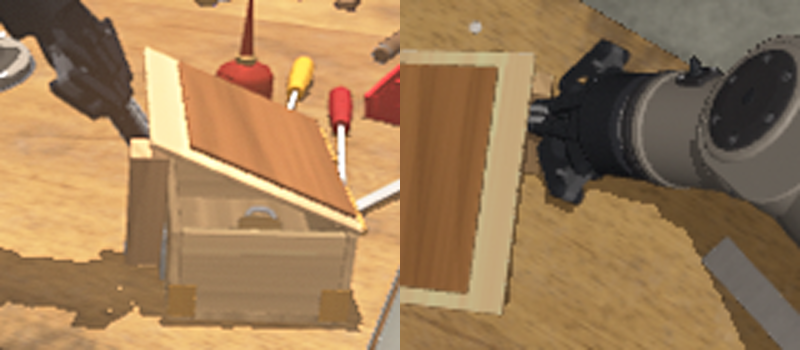

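The lid corner has dropped slightly, from (150,43) to (148,48), so the lid is on the fingers. The stay at (150,200) is leaning but not down, so I push a bit further.

```bash
python3 -m pendant '[[0,0.001,0.006,0.0006,0],[0,0.001,0.006,0.0006,0],[0,0.001,0.006,0.0006,0],[0,0.001,0.006,0.0006,0],[0,0,0,0,0],[0,0,0,0,0],[0,0,0,0,0],[0,0,0,0,0]]'
cat >> h.py <<'E'
def look(n=""):
    case()
    out=[]
    for c in("scene","top"):
        im,D=bot.read_camera(c);m=bot.camera_model(c);K=np.array(m["intrinsics"]);R=np.array(m["R"]);t=np.array(m["t"])
        v,u=np.nonzero(D>0);d=D[v,u];X=(np.c_[(u-K[0,2])/K[0,0]*d,(v-K[1,2])/K[1,1]*d,d]-t)@R
        a,b,z=X@ex,X@ey,X[:,2]
        k=(a>.29)&(a<.37)&(b>-.52)&(b<-.40)&(z>.085)
        A=np.c_[a[k],np.ones(k.sum())];s=np.linalg.lstsq(A,z[k],rcond=None)[0];print(c,"lid angle ~%.3f (bias: .42 when propped), n"%-np.arctan(s[0]),k.sum())
        k=(a>.19)&(a<.245)&(b<-.50)&(b>-.66)&(z>.005)&(z<.16)
        print(c,"front -y pts:",[(lo_,int((k&(z*1e3>=lo_)&(z*1e3<lo_+20)).sum()),(np.round([b[k&(z*1e3>=lo_)&(z*1e3<lo_+20)].min(),b[k&(z*1e3>=lo_)&(z*1e3<lo_+20)].max()],3).tolist() if (k&(z*1e3>=lo_)&(z*1e3<lo_+20)).any() else 0)) for lo_ in range(0,160,20)])
        out.append(im)
    if n:
        A=cv2.resize(out[0][150:290,290:450],(400,350),interpolation=cv2.INTER_CUBIC);B=cv2.resize(out[1][160:280,200:338],(400,350),interpolation=cv2.INTER_CUBIC);cv2.imwrite(f"pics/{n}.png",np.hstack([A,B]))
E
python3 -c "
from h import *;look('p5')"
```

```text
t: 22.18
eef_pos: [0.5339, 0.0884, 0.2724]
tool_rot: [-0.187, 0.767, 0.562, 0.247]
contact_force: [1.7, -1.8, -1.1]
gripper_width: 0.002
grasp_force: 0.9
t 22.18 p [0.5339 0.0884 0.2724] q [ 0.34  0.49 -0.57  2.05 -0.7   0.48  0.15]
axes x,y,z [[0.246, 0.77, 0.589], [0.955, -0.298, -0.009], [0.169, 0.564, -0.808]] tip [0.5631 0.1859 0.1326] F [ 1.7 -1.8 -1.1]
tilt deg 36.1 dir 73.4
tip a,b,z 0.2522 -0.5367 0.1326
tool axes in case
 [[ 0.794 -0.181  0.58 ]
 [-0.151 -0.983 -0.1  ]
 [ 0.589 -0.009 -0.808]]
scene lid angle ~0.418 (bias: .42 when propped), n 796
scene front -y pts: [(0, 0, 0), (20, 122, [-0.621, -0.501]), (40, 0, 0), (60, 0, 0), (80, 0, 0), (100, 0, 0), (120, 13, [-0.55, -0.54]), (140, 89, [-0.552, -0.54])]
top lid angle ~0.420 (bias: .42 when propped), n 1623
top front -y pts: [(0, 0, 0), (20, 52, [-0.615, -0.5]), (40, 1, [-0.596, -0.596]), (60, 0, 0), (80, 0, 0), (100, 0, 0), (120, 1, [-0.52, -0.52]), (140, 24, [-0.546, -0.519])]
```

View pics/p5.png

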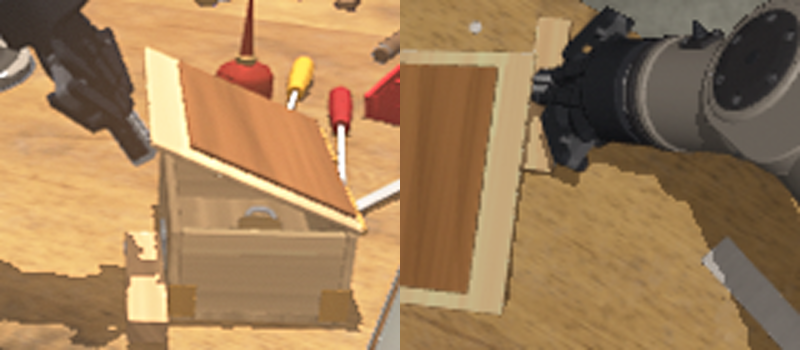

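The stay lies flat in front (left crop, (145,265)) and the lid's lip rests on the fingers at (145,145). Now I lower along the lip's arc at about 2 mm per row.

```bash
python3 -m pendant '[[0,-0.0008,0,0.0005,0],[0,-0.0016,0.0001,0.0011,0],[0,-0.0016,0.0001,0.0011,0],[0,-0.0016,0.0001,0.0011,0],[0,-0.0016,0.0002,0.0011,0],[0,-0.0016,0.0001,0.0011,0],[0,-0.0016,0.0002,0.0011,0],[0,-0.0016,0.0001,0.0011,0],[0,-0.0016,0.0002,0.0011,0],[0,-0.0016,0.0001,0.0011,0],[0,-0.0016,0.0002,0.0011,0],[0,-0.0016,0.0001,0.0011,0]]'
python3 -c "
from h import *;look()"
```

```text
t: 23.28
eef_pos: [0.5327, 0.0809, 0.251]
tool_rot: [-0.187, 0.767, 0.562, 0.247]
contact_force: [1.6, -3.5, 0.1]
gripper_width: -0.001
grasp_force: 1.7
t 23.28 p [0.5327 0.0809 0.251 ] q [ 0.36  0.54 -0.58  2.06 -0.71  0.45  0.19]
axes x,y,z [[0.246, 0.77, 0.588], [0.955, -0.297, -0.009], [0.168, 0.564, -0.808]] tip [0.5617 0.1785 0.1111] F [ 1.6 -3.5  0.1]
tilt deg 36.1 dir 73.5
tip a,b,z 0.2446 -0.5362 0.1111
tool axes in case
 [[ 0.794 -0.181  0.58 ]
 [-0.151 -0.984 -0.099]
 [ 0.588 -0.009 -0.808]]
scene lid angle ~0.287 (bias: .42 when propped), n 863
scene front -y pts: [(0, 1, [-0.617, -0.617]), (20, 117, [-0.62, -0.502]), (40, 2, [-0.617, -0.615]), (60, 0, 0), (80, 0, 0), (100, 29, [-0.551, -0.54]), (120, 128, [-0.552, -0.53]), (140, 194, [-0.576, -0.508])]
top lid angle ~0.288 (bias: .42 when propped), n 1625
top front -y pts: [(0, 1, [-0.575, -0.575]), (20, 111, [-0.616, -0.501]), (40, 3, [-0.599, -0.578]), (60, 0, 0), (80, 0, 0), (100, 2, [-0.521, -0.519]), (120, 84, [-0.559, -0.501]), (140, 139, [-0.568, -0.5])]
```

```bash
python3 -m pendant '[[0,-0.0016,0.0001,0.0014,0],[0,-0.0017,0.0001,0.0014,0],[0,-0.0016,0.0001,0.0014,0],[0,-0.0017,0.0001,0.0014,0],[0,-0.0016,0.0001,0.0014,0],[0,-0.0017,0.0001,0.0014,0],[0,-0.0016,0.0001,0.0014,0],[0,-0.0017,0.0001,0.0015,0],[0,-0.0016,0.0001,0.0015,0],[0,-0.0017,0.0001,0.0015,0],[0,-0.0016,0.0001,0.0015,0],[0,-0.0017,0.0001,0.0015,0]]'
python3 -c "
from h import *;look()"
```

```text
t: 24.38
eef_pos: [0.5318, 0.0753, 0.2254]
tool_rot: [-0.187, 0.767, 0.563, 0.247]
contact_force: [2.3, -3.6, 0.2]
gripper_width: -0.0
grasp_force: 1.8
t 24.38 p [0.5318 0.0753 0.2254] q [ 0.38  0.59 -0.6   2.07 -0.71  0.4   0.24]
axes x,y,z [[0.245, 0.77, 0.589], [0.955, -0.297, -0.01], [0.167, 0.564, -0.808]] tip [0.5608 0.1729 0.0855] F [ 2.3 -3.6  0.2]
tilt deg 36.1 dir 73.5
tip a,b,z 0.239 -0.536 0.0855
tool axes in case
 [[ 0.794 -0.18   0.58 ]
 [-0.151 -0.984 -0.099]
 [ 0.589 -0.01  -0.808]]
scene lid angle ~0.138 (bias: .42 when propped), n 920
scene front -y pts: [(0, 1, [-0.618, -0.618]), (20, 118, [-0.621, -0.5]), (40, 3, [-0.617, -0.611]), (60, 0, 0), (80, 66, [-0.552, -0.539]), (100, 191, [-0.563, -0.503]), (120, 216, [-0.576, -0.503]), (140, 238, [-0.588, -0.5])]
top lid angle ~0.138 (bias: .42 when propped), n 1638
top front -y pts: [(0, 3, [-0.596, -0.512]), (20, 105, [-0.615, -0.501]), (40, 5, [-0.612, -0.58]), (60, 0, 0), (80, 11, [-0.547, -0.519]), (100, 153, [-0.56, -0.501]), (120, 145, [-0.567, -0.5]), (140, 113, [-0.582, -0.501])]
```

```bash
python3 -m pendant '[[0,-0.0014,0.0001,0.0015,0],[0,-0.0014,0.0001,0.0015,0],[0,-0.0014,0,0.0015,0],[0,-0.0013,0,0.0015,0],[0,-0.0013,0,0.0015,0],[0,-0.0013,0,0.0015,0],[0,-0.0013,0,0.0015,0],[0,-0.0013,0,0.0015,0],[0,-0.0012,0,0.0016,0],[0,-0.0012,0,0.0016,0],[0,-0.0006,0,0.0008,0],[0,-0.0006,0,0.0008,0]]'
python3 -c "
from h import *;look()"
```

```text
t: 25.48
eef_pos: [0.5314, 0.0735, 0.2034]
tool_rot: [-0.187, 0.767, 0.562, 0.247]
contact_force: [1.4, -4.8, -2.8]
gripper_width: -0.004
grasp_force: 1.9
t 25.48 p [0.5314 0.0735 0.2034] q [ 0.39  0.63 -0.61  2.08 -0.72  0.36  0.27]
axes x,y,z [[0.246, 0.77, 0.589], [0.955, -0.297, -0.009], [0.168, 0.564, -0.808]] tip [0.5604 0.1711 0.0636] F [ 1.4 -4.8 -2.8]
tilt deg 36.1 dir 73.4
tip a,b,z 0.2372 -0.5359 0.0636
tool axes in case
 [[ 0.794 -0.181  0.58 ]
 [-0.151 -0.984 -0.099]
 [ 0.589 -0.009 -0.808]]
scene lid angle ~0.011 (bias: .42 when propped), n 972
scene front -y pts: [(0, 1, [-0.618, -0.618]), (20, 119, [-0.62, -0.501]), (40, 1, [-0.615, -0.615]), (60, 72, [-0.551, -0.541]), (80, 218, [-0.565, -0.501]), (100, 213, [-0.577, -0.5]), (120, 218, [-0.589, -0.5]), (140, 118, [-0.554, -0.511])]
top lid angle ~0.013 (bias: .42 when propped), n 1642
top front -y pts: [(0, 4, [-0.605, -0.512]), (20, 87, [-0.616, -0.5]), (40, 1, [-0.607, -0.607]), (60, 13, [-0.546, -0.519]), (80, 167, [-0.56, -0.501]), (100, 150, [-0.57, -0.5]), (120, 103, [-0.579, -0.502]), (140, 47, [-0.545, -0.501])]
```

```bash
python3 -m pendant '[[0,-0.0006,0,0.0008,0],[0,-0.0006,0,0.0008,0],[0,-0.0006,0,0.0008,0],[0,-0.0006,0,0.0008,0],[0,-0.0006,0,0.0008,0],[0,-0.0006,0,0.0008,0],[0,-0.0006,0,0.0008,0],[0,-0.0006,0,0.0008,0],[0,-0.0006,0,0.0008,0],[0,-0.0006,0,0.0008,0]]'
python3 -c "
from h import *;look()"
```

```text
t: 26.42
eef_pos: [0.5311, 0.0737, 0.1935]
tool_rot: [-0.187, 0.767, 0.563, 0.247]
contact_force: [-0.6, -0.4, 0.4]
gripper_width: 0.001
grasp_force: 0.0
t 26.42 p [0.5311 0.0737 0.1935] q [ 0.4   0.66 -0.62  2.08 -0.72  0.34  0.28]
axes x,y,z [[0.245, 0.77, 0.589], [0.955, -0.297, -0.01], [0.167, 0.565, -0.808]] tip [0.56   0.1713 0.0536] F [-0.6 -0.4  0.4]
tilt deg 36.1 dir 73.5
tip a,b,z 0.2373 -0.5354 0.0536
tool axes in case
 [[ 0.794 -0.18   0.581]
 [-0.151 -0.984 -0.098]
 [ 0.589 -0.01  -0.808]]
scene lid angle ~0.000 (bias: .42 when propped), n 974
scene front -y pts: [(0, 1, [-0.617, -0.617]), (20, 110, [-0.621, -0.501]), (40, 24, [-0.615, -0.538]), (60, 134, [-0.551, -0.53]), (80, 225, [-0.569, -0.501]), (100, 229, [-0.583, -0.501]), (120, 173, [-0.587, -0.512]), (140, 65, [-0.55, -0.512])]
top lid angle ~0.001 (bias: .42 when propped), n 1644
top front -y pts: [(0, 3, [-0.596, -0.512]), (20, 88, [-0.615, -0.502]), (40, 3, [-0.612, -0.544]), (60, 39, [-0.546, -0.519]), (80, 231, [-0.562, -0.5]), (100, 110, [-0.58, -0.501]), (120, 77, [-0.57, -0.5]), (140, 19, [-0.537, -0.504])]
```

```bash
python3 -m pendant '[[0,-0.004,0.001,-0.003,0],[0,-0.008,0.002,-0.006,0],[0,-0.016,0.0035,-0.012,0],[0,-0.016,0.0035,-0.012,0],[0,-0.004,0.001,-0.015,0],[0,0,0,-0.03,0],[0,0,0,-0.03,0],[0,0,0,-0.03,0],[0,0,0,-0.02,0],[0,0,0,0,0],[0,0,0,0,0]]'
python3 -c "
from h import *;look('p6')"
```

```text
t: 27.43
eef_pos: [0.5034, -0.0574, 0.2936]
tool_rot: [-0.186, 0.767, 0.562, 0.247]
contact_force: [-0.4, 0.8, -1.3]
gripper_width: -0.004
grasp_force: 0.0
t 27.43 p [ 0.5034 -0.0574  0.2936] q [ 0.63  0.44 -0.56  2.06 -0.64  0.69  0.32]
axes x,y,z [[0.246, 0.771, 0.588], [0.954, -0.299, -0.007], [0.17, 0.563, -0.809]] tip [0.5329 0.04   0.1536] F [-0.4  0.8 -1.3]
tilt deg 36.0 dir 73.2
tip a,b,z 0.1036 -0.5242 0.1536
tool axes in case
 [[ 0.795 -0.183  0.579]
 [-0.152 -0.983 -0.102]
 [ 0.588 -0.007 -0.809]]
scene lid angle ~-0.000 (bias: .42 when propped), n 964
scene front -y pts: [(0, 1, [-0.618, -0.618]), (20, 116, [-0.621, -0.5]), (40, 3, [-0.617, -0.588]), (60, 0, 0), (80, 67, [-0.564, -0.501]), (100, 0, 0), (120, 0, 0), (140, 0, 0)]
top lid angle ~-0.004 (bias: .42 when propped), n 1636
top front -y pts: [(0, 5, [-0.619, -0.512]), (20, 100, [-0.616, -0.502]), (40, 3, [-0.607, -0.524]), (60, 0, 0), (80, 111, [-0.558, -0.501]), (100, 0, 0), (120, 0, 0), (140, 0, 0)]
```

View pics/p6.png

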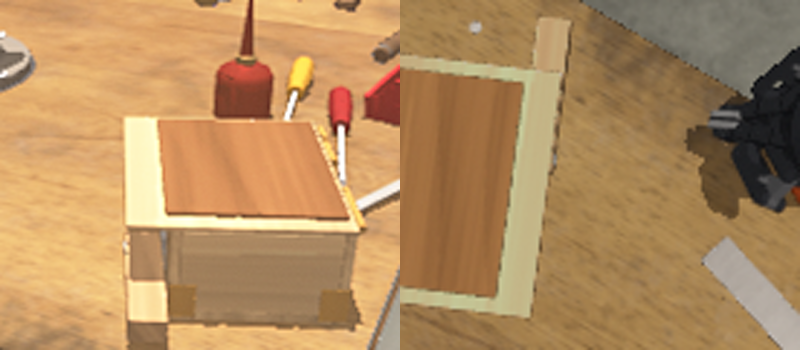

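The lid lies flat shut (left crop, panel at (250,165)), the stay is flat in front of the case, and the gripper is well clear at (750,130) in the right crop.

```bash
python3 -c "
from station import bot;print(bot.hand_in())"
```

```text
the job is handed in; nothing more can be done
None
```

The stay was knocked over and lies flat in front of the case. The lid came down on the shut fingers, was lowered slowly until fully shut, and the gripper is clear. I handed the job in at about 27.5 s of the 51 s; no verdict was returned.

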